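# Check-weigh the small bun that stands behind the tall cakes

### The job

The small bun in the low dark tin, at the back of the wooden tray, has to be check-weighed, but the three tall cakes hem it in. Stand all three cakes aside on the wire cooling rack, set the bun in the middle of the scale's platform and leave it there, then put every cake back, upright and centred, on the very cake card it came from. Set everything down gently, keep it upright throughout, and leave the jar of sprinkles in the tray standing where it is.

Things in the scene. Friction and masses are not known exactly. Their poses are not given: they have to be found in the camera images.
- iced_cake_center (a point): Tall cake with white icing and coloured sprinkles, in a steel mould; its own card is the gold one. The point is the cake's centre, half-way up (48 mm above its underside); its z axis points up. Upright round steel mould, 64 mm outside diameter and straight-sided from its foot to its rim at 78 mm, the cake's crown rising to 96 mm in all; about 0.35 kg. Grip the mould's wall. 
- chocolate_cake_center (a point): Tall cake with dark chocolate icing, in a steel mould; its own card is the silver one. The point is the cake's centre, half-way up (48 mm above its underside); its z axis points up. Upright round steel mould, 64 mm outside diameter and straight-sided from its foot to its rim at 78 mm, the cake's crown rising to 96 mm in all; about 0.35 kg. Grip the mould's wall. 
- plain_cake_center (a point): Tall cake with a bare golden-brown crust, in a steel mould; its own card is the red one. The point is the cake's centre, half-way up (48 mm above its underside); its z axis points up. Upright round steel mould, 64 mm outside diameter and straight-sided from its foot to its rim at 78 mm, the cake's crown rising to 96 mm in all; about 0.35 kg. Grip the mould's wall. 
- bun_center (a point): Small bun in a low round dark steel tin, 60 mm outside diameter, straight-sided to 30 mm, 40 mm high in all; about 0.18 kg. The point is its centre, half-way up (20 mm), z up. It stands on the tray's floor (12 mm above the table); one cake in front of it and one on either side, 5 mm from it and 59 mm taller, leave no room for fingers and gripper. Behind it 50 mm are free, up to the rim.
- card_gold: Gold card disc, 72 mm across and 3 mm thick, with a 36 mm tab that points along its own -x; fixed on the wooden tray, its underside 12 mm above the table. The origin is the centre of its underside, z up. At the start it carries the iced cake.
- card_silver: Silver card disc, 72 mm across and 3 mm thick, with a 36 mm tab that points along its own -x; fixed on the wooden tray, its underside 12 mm above the table. The origin is the centre of its underside, z up. At the start it carries the chocolate cake.
- card_red: Red card disc, 72 mm across and 3 mm thick, with a 36 mm tab that points along its own -x; fixed on the wooden tray, its underside 12 mm above the table. The origin is the centre of its underside, z up. At the start it carries the plain cake.
- cooling_rack: Wire cooling rack, 200 mm (own x) by 180 mm (own y), its flat wire top 28 mm above the table; fixed, to the left or to the right of the tray. The origin is the centre of its foot, on the table. It is the empty side area for the three cakes, which fit with finger room if two stand side by side and the third before or behind their gap.
- scale_platform (a point): Bench scale, white with a steel platform 170 x 175 mm whose top is 62 mm above the table, a ring of 90 mm engraved round its middle; fixed, on the other side of the tray from the rack. The point is the middle of the ring, at the platform's top; the scale's display looks along own -x.
- jar_center (a point): Small clear jar of sprinkles, white lid, 38 mm across, 56 mm high, on the tray's floor in its front left corner, clear of the cakes; to be left alone. The point is its centre, 28 mm up. The wooden tray measures 270 x 250 mm, its floor 12 mm above the table, its rim 10 mm wide and 30 mm above the table.
There are look-alikes about, which are no part of the job. Leave any blue, green or turquoise look-alike of the part that bears chocolate_cake_center alone.

How it is judged:
By the outcome, as a careful person would: the job done as asked, in the order asked, and still so for the second after the job is handed in, with the robot touching nothing.
It also fails if it takes over 144 s, if anything falls off the work surface, if the arm or the gripper's body presses on something with over 40 N, if the wrist force passes 120 N, or if a joint passes its speed limit or range.

### The arm

A 7-joint arm with a two-finger parallel gripper is mounted at the origin on the work surface. World frame = base frame: x ahead of the robot, y to its left, z up, the work surface at z = 0. Lengths are in m, angles in rad, forces in N, time in s.
With the tool pointing down it reaches from about 0.35 to 0.9 m from the base axis. Payload 7.2 kg.
Tool frame: the origin (TCP) lies midway between the tips of the shut fingers; the grasp point (between the pads) lies 19 mm behind it; z points along the fingers, y is the direction in which the jaws open and shut (so a half turn about z gives the same grasp; the last joint's range is limited). The gripper opens to 88 mm and grips with 3 to 60 N. Pads are 20 mm wide; open, the fingers measure 115 mm over their backs; the gripper's body (75 mm by 178 mm) begins 61 mm behind the grasp point.
Start: joints at [1.208, 0.411, -0.013, 1.596, 0.006, 1.134, -0.082], TCP at [0.182, -0.598, 0.223] pointing down, gripper open.
Joint ranges: [-2.95, 2.95], [-0.29, 1.99], [-1.47, 1.44], [0.14, 2.54], [-1.03, 4.17], [0.13, 1.85], [-2.86, 2.86]. Speed limits (rad/s): [2.39, 2.39, 3.01, 3.01, 3.14, 3.14, 3.14].

### API

Orientations are given as a unit quaternion [w, x, y, z].
In Python, from workcell import state, grab_frame, finish_job, search_frame, place_of gives the robot as it stands.
- The arm moves only by the tool step_arm, never from a script. Its argument "deltas" is a list of rows, each a list of 6 numbers: the shift along the tool's x, y, z in mm, then the turn, a rotation vector about the tool's x, y, z in rad. A call has 1 to 10 rows; each row is the pose to reach, as a shift and turn from the pose measured when the call began, along the tool's axes at that moment; what a row does not reach only later rows make up. A row lasts 1/10 s, in which the tool goes at most 50 mm and 8.59 degrees, less where a joint would pass 70% of its speed; a pose out of reach is approached as far as the arm can. A call with a gripper value outside its range is refused whole. "fingers" is the opening in per cent of the stroke, from 0 (shut) to 100 (fully open), set as the call begins (left out, the last holds). The fingers move at their own pace and stop on an object; "force" is the grip in N (left out, the last holds). Time passes only in rows, so rows that repeat a pose let the fingers close. It gives the time, the measured TCP pose, the force and the opening at its end, in the units of the state.
- state(): the state, without advancing time (a new reading comes with each control period).
- grab_frame(name): name is "side" or "top" or "wrist"; returns a dict with "pixels" (384x512x3 uint8, red, green, blue), "depth" (384x512 float32, m along the optical axis (not along the pixel's ray), 0 where there is no reading), "fx", "fy", "cx", "cy" (pixels), "cam_to_world" (4x4, takes a point from camera to world coordinates); the wrist camera has in their place "tool_from_camera" (4x4, takes a point from camera to tool coordinates, whose origin is the TCP and whose axes are the flange's). Camera axes: x right, y down, z forward; pixel columns grow to the right and rows downward; lengths in m; the calibration is good to about 2 mm. A picture is of the moment at which its call begins: read the wrist's pose just before it.
- finish_job(): hands the job in, once; it reports no verdict.
Trained networks look in the newest picture that a camera, given by its name, has taken for a name from the list of things; names that differ only in an ending like _2 or _b are one class to them, and where a whole thing is asked for, a point or a joint stands for the part that bears it (a point fixed in the world has none). Each returns a list of dicts, best first, with "confidence" (0 to 1); they miss things now and then, are a little off and sometimes report something else, mostly with a low value. They report only what shows in the picture. A call takes as long as a camera call. They do not tell look-alikes from the thing itself.
- search_frame(thing, camera): "rect" ([left, top, right, bottom] in pixels, round what is visible of it).
- place_of(thing, camera): "position" ([row, column] in pixels: a listed point, or the origin of a listed thing).
The state is a dict: "t": time; "qpos": joint angles; "joint_vel": joint speeds; "joint_efforts": joint torques, N m; "eef_pos": TCP position; "tcp_rot": TCP orientation; "wrist_force": force on the tool from outside, world axes, zero at the start; "wrist_torque": the same for the moment, N m; "opening": finger opening in m.
Only numpy, scipy, OpenCV 4.12 (cv2) and the standard library are available. Lean on these libraries where they do the work, as an engineer would, in place of code of your own. Each camera call takes 0.05 s, during which the arm holds its last target.

## Working session

There is one attempt and no reset: what is moved stays moved. The work goes in short steps, Python scripts to look and compute and a tool call to move; the robot and the scene stay as the last step left them, time stands still between calls to the robot, and variables do not carry over. Pictures are saved under pics/ and viewed, and the job is handed in when it is done.

Besides the shell and the picture viewer there is one more tool, called after "Request:" in YAML: its name, and indented under it one key for each argument. step_arm: Moves the arm, as the interface text tells. Its arguments: {"type":"object","properties":{"deltas":{"type":"array","items":{"type":"array","items":{"type":"number"}}},"fingers":{"type":"number"},"force":{"type":"number"}},"required":["deltas"]}

```bash
mkdir -p pics; ls; cat > h.py <<'E'
import numpy as np,cv2
from workcell import state, grab_frame, finish_job, search_frame, place_of
def save(f,n,scale=1.5,crop=None):
    p=f["pixels"][:,:,::-1]
    if crop: p=p[crop[1]:crop[3],crop[0]:crop[2]]
    cv2.imwrite("pics/"+n,cv2.resize(p,None,fx=scale,fy=scale,interpolation=cv2.INTER_CUBIC))
def xyz(f):
    d=f["depth"];v,u=np.indices(d.shape)
    P=np.stack([(u-f["cx"])/f["fx"]*d,(v-f["cy"])/f["fy"]*d,d,np.ones_like(d)],-1)
    T=np.array(f["cam_to_world"]) if "cam_to_world" in f else None
    return (P@T.T)[...,:3]
def atz(f,r,c,z):
    T=np.array(f["cam_to_world"]);ray=T[:3,:3]@np.array([(c-f["cx"])/f["fx"],(r-f["cy"])/f["fy"],1]);o=T[:3,3]
    return o+ray*(z-o[2])/ray[2]
E
python3 - <<'E'
from h import *
s=state();print({k:np.round(v,3).tolist() for k,v in s.items()})
for n in("top","side"):
    f=grab_frame(n);save(f,n+"0.png");print(n,f["fx"],np.round(f["cam_to_world"],3).tolist())
    for t in "iced_cake_center chocolate_cake_center plain_cake_center bun_center card_gold card_silver card_red cooling_rack scale_platform jar_center".split():
        zz={"iced":.063,"choc":.063,"plai":.063,"bun_":.032,"card":.012,"cool":0,"scal":.062,"jar_":.04}[t[:4]]
        if 'cake' in t: zz=.063
        for q in place_of(t,n)[:4]:
            r,c=q["position"];print(t,[round(r),round(c)],round(q["confidence"],2),atz(f,r,c,zz).round(3))
E
```

```text
pics
{'t': 0.0, 'qpos': [1.208, 0.412, -0.013, 1.597, 0.006, 1.134, -0.082], 'joint_vel': [-0.0, -0.0, 0.0, 0.001, -0.001, -0.002, -0.0], 'joint_efforts': [-0.001, -58.796, 0.641, -29.108, -0.054, 0.018, 0.0], 'eef_pos': [0.181, -0.598, 0.222], 'tcp_rot': [-0.001, 0.989, 0.147, -0.0], 'wrist_force': [-0.528, 0.165, -0.5], 'wrist_torque': [-0.031, -0.017, -0.025], 'opening': 0.088}
top 377.44206334334643 [[-0.022, -0.981, 0.195, 0.315], [-1.0, 0.022, -0.004, 0.007], [-0.0, -0.195, -0.981, 1.082], [0.0, 0.0, 0.0, 1.0]]
iced_cake_center [187, 249] 0.79 [0.541 0.03  0.063]
iced_cake_center [207, 382] 0.16 [ 0.475 -0.335  0.063]
chocolate_cake_center [258, 244] 0.85 [0.347 0.044 0.063]
chocolate_cake_center [147, 321] 0.8 [ 0.65  -0.178  0.063]
chocolate_cake_center [163, 223] 0.57 [0.61  0.1   0.063]
chocolate_cake_center [187, 320] 0.55 [ 0.536 -0.168  0.063]
plain_cake_center [164, 273] 0.9 [ 0.602 -0.039  0.063]
bun_center [165, 248] 0.57 [0.612 0.032 0.032]
card_gold [193, 247] 0.53 [0.534 0.035 0.012]
card_gold [168, 250] 0.46 [0.606 0.025 0.012]
card_silver [168, 227] 0.62 [0.608 0
[... 233 characters left out ...]
0.938, -0.235, 0.253, 0.248], [-0.345, 0.639, -0.687, 0.635], [-0.0, -0.732, -0.681, 0.722], [0.0, 0.0, 0.0, 1.0]]
chocolate_cake_center [151, 257] 0.98 [ 0.543 -0.171  0.063]
chocolate_cake_center [146, 222] 0.84 [ 0.642 -0.159  0.063]
chocolate_cake_center [228, 306] 0.84 [0.341 0.056 0.063]
chocolate_cake_center [207, 191] 0.59 [0.615 0.088 0.063]
plain_cake_center [175, 220] 0.97 [ 0.598 -0.042  0.063]
bun_center [202, 207] 0.81 [0.603 0.032 0.032]
card_gold [213, 228] 0.59 [0.547 0.031 0.012]
card_silver [223, 197] 0.59 [0.605 0.089 0.012]
cooling_rack [134, 292] 0.95 [ 0.494 -0.373  0.   ]
scale_platform [316, 185] 0.56 [0.497 0.341 0.062]
jar_center [242, 247] 0.65 [0.458 0.123 0.04 ]
```

View pics/top0.png

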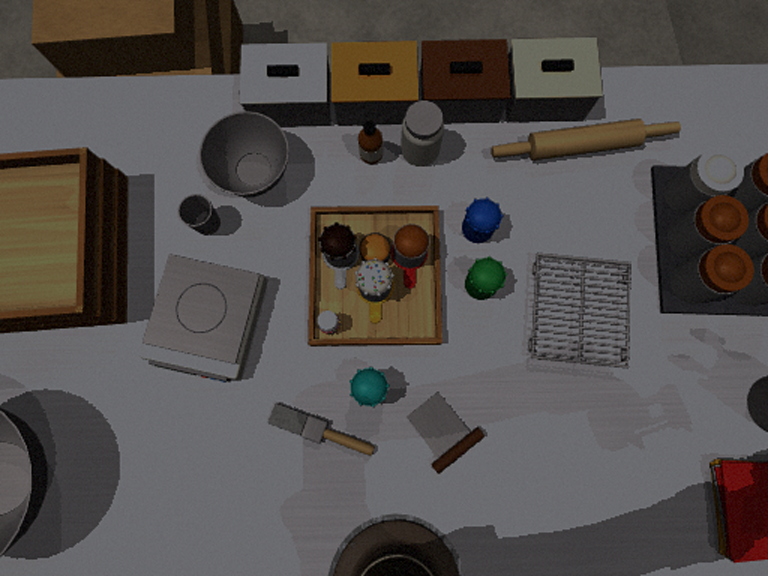

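View pics/side0.png

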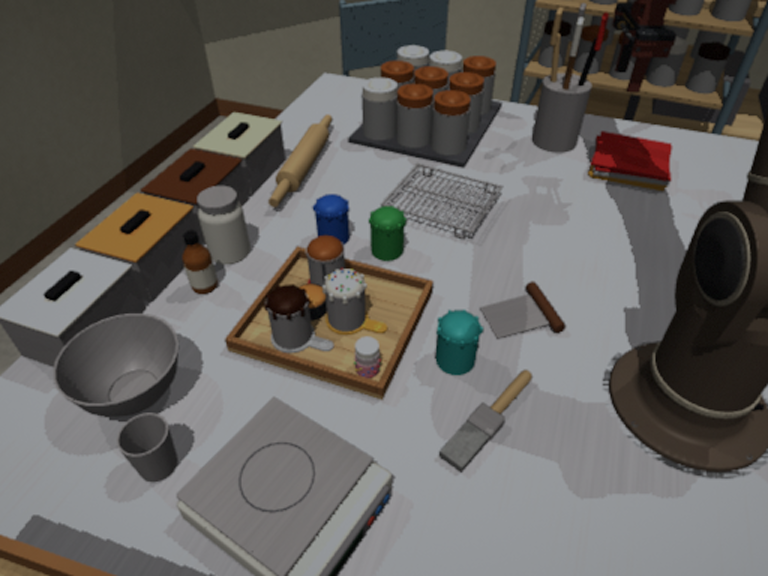

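```bash
cat >> h.py <<'E'
from scipy.optimize import least_squares
def band(f,cx,cy,r,z0,z1):
    P=xyz(f).reshape(-1,3);d=f["depth"].reshape(-1)>0
    m=d&(np.hypot(P[:,0]-cx,P[:,1]-cy)<r)&(P[:,2]>z0)&(P[:,2]<z1)
    return P[m]
E
python3 - <<'E'
from h import *
F={n:grab_frame(n) for n in("top","side")}
for n,f in F.items():
    for nm,x,y,z0,z1 in [("iced",.54,.03,.08,.13),("choc",.612,.094,.08,.13),("plain",.602,-.037,.08,.13),("bun",.607,.032,.035,.056),("jar",.47,.118,.055,.08),("blue",.646,-.17,.08,.2),("green",.54,-.17,.08,.2)]:
        P=band(f,x,y,.045,z0,z1)
        if len(P): 
            lo,hi=np.percentile(P,[2,98],axis=0);print(n,nm,len(P),((lo+hi)/2).round(3),(hi-lo).round(3),P.mean(0).round(3))
    for nm,x,y,z0,z1 in [("scale",.49,.34,.055,.07),("rack",.48,-.36,.02,.036)]:
        P=band(f,x,y,.2,z0,z1)
        if len(P):
            r=cv2.minAreaRect((P[:,:2]*1000).astype(np.float32)); print(n,nm,len(P),r,np.median(P[:,2]))
    if n=="top":
        save(f,"c_tray.png",5,(195,130,310,235));
E
```

```text
top iced 486 [0.539 0.028 0.101] [0.06  0.059 0.022] [0.537 0.028 0.103]
top choc 476 [0.607 0.092 0.1  ] [0.061 0.06  0.024] [0.605 0.092 0.103]
top plain 454 [ 0.604 -0.04   0.101] [0.058 0.058 0.023] [ 0.602 -0.04   0.103]
top bun 338 [0.61  0.031 0.047] [0.049 0.064 0.015] [0.608 0.027 0.048]
top jar 148 [0.467 0.114 0.064] [0.033 0.033 0.015] [0.467 0.113 0.068]
top blue 390 [ 0.655 -0.178  0.089] [0.056 0.058 0.017] [ 0.653 -0.177  0.089]
top green 415 [ 0.542 -0.177  0.089] [0.057 0.056 0.017] [ 0.541 -0.177  0.09 ]
top scale 4039 ((558.430419921875, 381.4693603515625), (277.21075439453125, 272.5321350097656), 76.22578430175781) 0.062355611284712564
top rack 1622 ((485.0213623046875, -358.1118469238281), (392.05322265625, 203.94412231445312), 82.53032684326172) 0.027522169452887435
side iced 542 [0.538 0.032 0.097] [0.059 0.054 0.031] [0.535 0.038 0.101]
side choc 585 [0.605 0.096 0.097] [0.058 0.057 0.03 ] [0.602 0.102 0.101]
side plain 442 [ 0.602 -0.035  0.097] [0.056 0.049 0.031] [ 0.599 -0.03   0.101]
side bun 229 [0.601 0.019 0.045] [0.049 0.062 0.018] [0.596 0.023 0.048]
side jar 218 [0.467 0.115 0.063] [0.033 0.033 0.015] [0.466 0.117 0.067]
side blue 262 [ 0.653 -0.173  0.089] [0.055 0.05  0.018] [ 0.651 -0.17   0.09 ]
side green 277 [ 0.54  -0.174  0.089] [0.055 0.053 0.017] [ 0.538 -0.17   0.09 ]
side scale 8370 ((547.2971801757812, 331.2526550292969), (175.60621643066406, 275.96429443359375), 76.1841049194336) 0.06257562107718401
side rack 955 ((484.14892578125, -358.0619201660156), (394.29168701171875, 204.50003051757812), 82.59857940673828) 0.02847568577478743
```

View pics/c_tray.png

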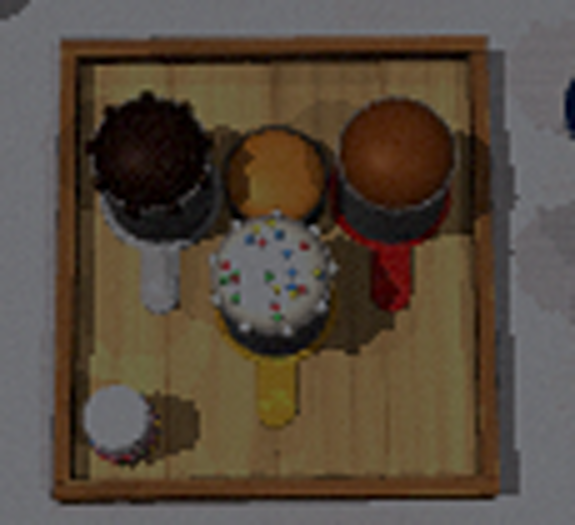

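```bash
python3 - <<'E'
from h import *
f=grab_frame("top")
for nm,x,y,z0,z1,rr in [("scale",.47,.335,.058,.067,.14),("rack",.475,-.36,.022,.034,.15)]:
    P=band(f,x,y,rr,z0,z1)
    m=np.zeros((800,1000),np.uint8)
    q=np.round((P[:,:2]-[x-.4,y-.5])*1000).astype(int); m[q[:,0],q[:,1]]=255
    m=cv2.morphologyEx(m,cv2.MORPH_CLOSE,np.ones((9,9)));m=cv2.morphologyEx(m,cv2.MORPH_OPEN,np.ones((15,15)))
    c=max(cv2.findContours(m,0,2)[0],key=cv2.contourArea); r=cv2.minAreaRect(c)
    print(nm,r[0][1]/1000+x-.4,r[0][0]/1000+y-.5,r[1],r[2])
    cv2.imwrite(f"pics/m_{nm}.png",m[::-1,::-1][150:650,200:800])
save(f,"c_rack.png",5,(340,155,435,260));save(f,"c_scale.png",5,(85,160,185,260))
for r,c in[(204.5,134)]: print("ring",atz(f,r,c,.062))
E
```

```text
scale 0.4962204895019531 0.34439660644531256 (176.43258666992188, 170.2877655029297) 13.815027236938477Traceback (most recent call last):
  File "<stdin>", line 8, in <module>
ValueError: max() iterable argument is empty
```

```bash
python3 - <<'E'
from h import *
f=grab_frame("top")
save(f,"c_rack.png",5,(340,155,435,260));save(f,"c_scale.png",5,(85,160,185,260))
P=band(f,.475,-.36,.145,.02,.036)
print(len(P),cv2.minAreaRect((P[:,:2]*1000).astype(np.float32)))
E
```

```text
1557 ((484.5574951171875, -362.3597412109375), (183.3461456298828, 203.793701171875), 82.94442749023438)
```

View pics/c_rack.png

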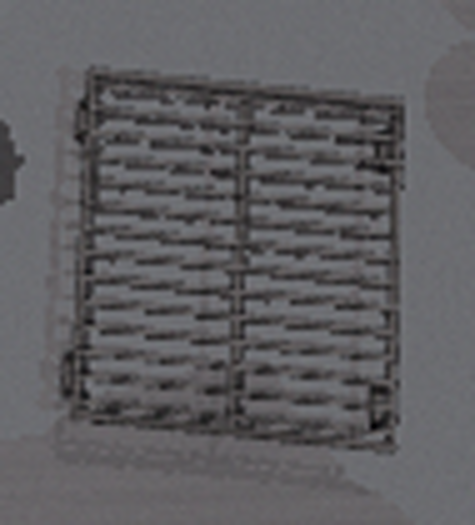

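View pics/c_scale.png

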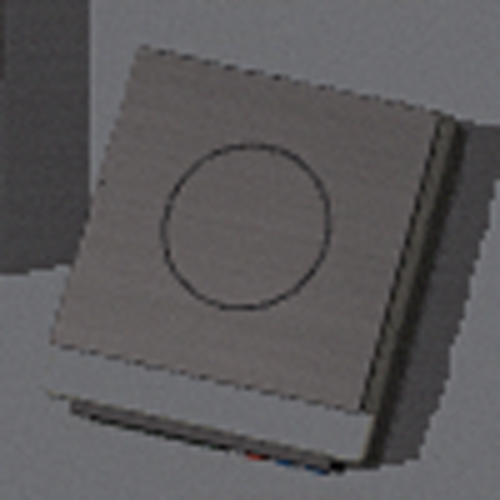

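```bash
cat > go.py <<'E'
import sys
from h import *
from scipy.spatial.transform import Rotation as R
def d(x,y,z,yaw):
    s=state();w,a,b,c=s["tcp_rot"];r0=R.from_quat([a,b,c,w])
    r1=R.from_matrix([[np.cos(yaw),np.sin(yaw),0],[np.sin(yaw),-np.cos(yaw),0],[0,0,-1]])
    return np.r_[r0.inv().apply(np.array([x,y,z])-s["eef_pos"])*1000,(r0.inv()*r1).as_rotvec()]
if __name__=="__main__":
    v=d(*[float(k) for k in sys.argv[1:5]]); n=np.linalg.norm(v[:3]); print(v[:3].round(1).tolist(),v[3:].round(3).tolist(),"dist",n.round(0), "t",state()["t"])
E
python3 go.py .54 .03 .3 0
```

```text
[525.4, -496.8, -77.4] [-0.0, -0.0, 0.295] dist 727.0 t 1.3
```

Request:
step_arm:
  deltas:
    - [10,-10,-4,0,0,0.01]
    - [36,-34,-12,0,0,0.02]
    - [72,-68,-22,0,0,0.04]
    - [108,-102,-32,0,0,0.06]
    - [144,-136,-42,0,0,0.08]
    - [180,-170,-50,0,0,0.1]
    - [216,-204,-58,0,0,0.12]
    - [252,-238,-66,0,0,0.14]
    - [288,-272,-72,0,0,0.16]
    - [320,-302,-77,0,0,0.18]
  fingers: 100

```text
t: 2.3
eef_pos: [0.4006, -0.2129, 0.3006]
tcp_rot: [0.001, 0.998, 0.057, 0.001]
wrist_force: [0.6, -1.4, 0.5]
opening: 0.0875
```

```bash
python3 go.py .54 .03 .3 0
```

```text
[166.2, -225.4, 0.5] [0.001, -0.001, 0.115] dist 280.0 t 2.3
```

Request:
step_arm:
  deltas:
    - [21,-28,0,0,0,0.015]
    - [42,-56,0,0,0,0.03]
    - [63,-85,0,0,0,0.045]
    - [84,-113,0,0,0,0.06]
    - [105,-141,0,0,0,0.075]
    - [126,-169,0,0,0,0.09]
    - [146,-197,0,0,0,0.105]
    - [160,-216,0,0,0,0.115]
    - [166,-225,0,0,0,0.115]
    - [166,-225,0,0,0,0.115]

```text
t: 3.3
eef_pos: [0.5395, 0.0312, 0.3005]
tcp_rot: [0.0, 1.0, 0.001, 0.0]
wrist_force: [-0.1, -0.6, 0.6]
opening: 0.0882
```

```bash
cat >> h.py <<'E'
def wristframe():
    s=state();f=grab_frame("wrist")
    from scipy.spatial.transform import Rotation as R
    w,a,b,c=s["tcp_rot"];T=np.eye(4);T[:3,:3]=R.from_quat([a,b,c,w]).as_matrix();T[:3,3]=s["eef_pos"]
    f["cam_to_world"]=T@np.array(f["tool_from_camera"]);return f
E
python3 - <<'E'
from h import *
f=wristframe();save(f,"w1.png");print(np.round(f["cam_to_world"],3).tolist(),state()["eef_pos"])
for nm,x,y,z0,z1 in [("iced",.539,.03,.098,.115),("choc",.606,.094,.098,.115),("plain",.603,-.038,.098,.115),("bun",.607,.03,.035,.056)]:
    P=band(f,x,y,.045,z0,z1)
    if len(P):
        lo,hi=np.percentile(P,[2,98],axis=0);print(nm,len(P),((lo+hi)/2).round(4),(hi-lo).round(3))
E
```

```text
[[0.003, -0.96, -0.279, 0.616], [-1.0, -0.003, -0.003, 0.031], [0.002, 0.279, -0.96, 0.464], [0.0, 0.0, 0.0, 1.0]] [0.53926571 0.0296696  0.3005183 ]
iced 2235 [0.5407 0.0268 0.1056] [0.054 0.054 0.014]
choc 2591 [0.6088 0.0918 0.1053] [0.054 0.054 0.014]
plain 2498 [ 0.6057 -0.0415  0.1055] [0.053 0.053 0.014]
bun 2106 [0.6035 0.0248 0.0476] [0.064 0.059 0.013]
```

View pics/w1.png

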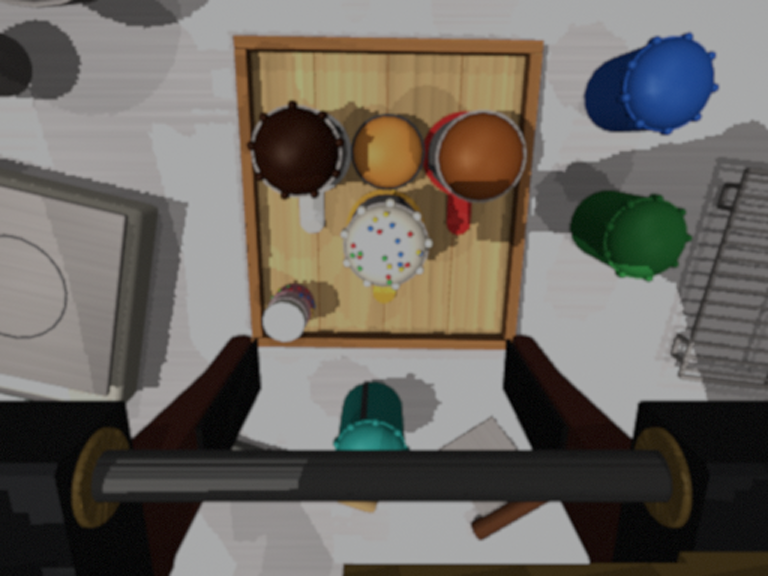

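```bash
for i in 1 2 3; do python3 go.py .540 .028 .05 0; done
```

```text
[0.5, 1.3, 250.5] [0.002, -0.001, 0.001] dist 251.0 t 3.35
[0.5, 1.3, 250.5] [0.002, -0.001, 0.001] dist 251.0 t 3.35
[0.5, 1.3, 250.5] [0.002, -0.001, 0.001] dist 251.0 t 3.35
```

Request:
step_arm:
  deltas:
    - [0.5,1.5,15,0,0,0]
    - [0.5,1.5,50,0,0,0]
    - [0.5,1.5,90,0,0,0]
    - [0.5,1.5,125,0,0,0]
    - [0.5,1.5,155,0,0,0]
    - [0.5,1.5,180,0,0,0]
    - [0.5,1.5,205,0,0,0]
    - [0.5,1.5,228,0,0,0]
    - [0.5,1.5,244,0,0,0]
    - [0.5,1.5,250,0,0,0]

```text
t: 4.35
eef_pos: [0.5385, 0.0256, 0.0492]
tcp_rot: [0.001, 1.0, -0.001, -0.001]
wrist_force: [-0.5, -0.0, 0.2]
opening: 0.0878
```

```bash
python3 - <<'E'
from h import *
print(state()["wrist_force"]);f=wristframe();save(f,"w2.png")
E
```

```text
[-0.46225078 -0.02905666  0.16687917]
```

View pics/w2.png

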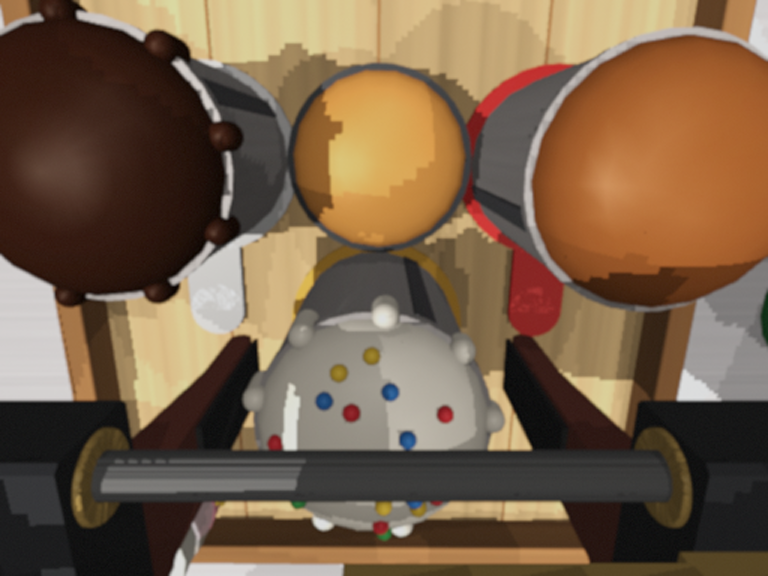

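Request:
step_arm:
  deltas:
    - [0,-1.5,0,0,0,0]
    - [0,-1.5,0,0,0,0]
    - [0,-1.5,0,0,0,0]

```text
t: 4.7
eef_pos: [0.5392, 0.0273, 0.0502]
tcp_rot: [0.001, 1.0, -0.001, -0.0]
wrist_force: [0.1, -1.0, 0.6]
opening: 0.0877
```

Request:
step_arm:
  deltas:
    - [0,0,0,0,0,0]
    - [0,0,0,0,0,0]
    - [0,0,0,0,0,0]
    - [0,0,0,0,0,0]
    - [0,0,0,0,0,0]
    - [0,0,0,0,0,0]
    - [0,0,0,0,0,0]
    - [0,0,0,0,0,0]
  fingers: 60
  force: 25

```text
t: 5.5
eef_pos: [0.5394, 0.0275, 0.0504]
tcp_rot: [0.001, 1.0, -0.001, 0.0]
wrist_force: [-1.2, 0.1, 4.5]
opening: 0.0639
```

```bash
python3 go.py .540 .028 .05 0;python3 - <<'E'
from h import *
s=state();print(s["eef_pos"],s["opening"],s["wrist_force"])
E
```

```text
[0.6, -0.5, 0.4] [0.003, -0.0, -0.001] dist 1.0 t 5.5
[0.53939286 0.02747526 0.05036515] 0.06389378945153935 [-1.16767622  0.05563133  4.50887672]
```

Request:
step_arm:
  deltas:
    - [0,0,-2,0,0,0]
    - [0,0,-8,0,0,0]
    - [0,0,-18,0,0,0]
    - [0,0,-35,0,0,0]
    - [0,0,-58,0,0,0]
    - [0,0,-85,0,0,0]
    - [0,0,-112,0,0,0]
    - [0,0,-135,0,0,0]
    - [0,0,-148,0,0,0]
    - [0,0,-152,0,0,0]

```text
t: 6.5
eef_pos: [0.5399, 0.0279, 0.2039]
tcp_rot: [0.001, 1.0, -0.001, 0.001]
wrist_force: [-0.4, -0.6, -3.5]
opening: 0.0635
```

```bash
python3 go.py .435 -.357 .19 0
```

```text
[-104.4, 385.0, 14.7] [0.003, -0.003, -0.001] dist 399.0 t 6.5
```

Request:
step_arm:
  deltas:
    - [-2,6,0,0,0,0]
    - [-6,22,0,0,0,0]
    - [-13,47,0,0,0,0]
    - [-21,77,0,0,0,0]
    - [-29,107,0,0,0,0]
    - [-37,137,0,0,0,0]
    - [-45,167,0,0,0,0]
    - [-53,197,0,0,0,0]
    - [-61,227,0,0,0,0]
    - [-69,257,0,0,0,0]

```text
t: 7.5
eef_pos: [0.4689, -0.2304, 0.203]
tcp_rot: [0.001, 1.0, -0.001, 0.0]
wrist_force: [0.7, 0.1, -4.9]
opening: 0.0637
```

Request:
step_arm:
  deltas:
    - [-8,28,0,0,0,0]
    - [-15,55,0,0,0,0]
    - [-22,80,0,0,0,0]
    - [-27,102,0,0,0,0]
    - [-31,117,0,0,0,0]
    - [-34,125,0,0,0,0]
    - [-35,128,0,0,0,0]
    - [-35,128,0,0,0,0]

```text
t: 8.3
eef_pos: [0.4337, -0.3578, 0.2029]
tcp_rot: [0.001, 1.0, -0.001, -0.0]
wrist_force: [-0.2, -0.3, -5.0]
opening: 0.0638
```

```bash
python3 go.py .435 -.357 .065 0; python3 -c "
from h import *
f=wristframe();save(f,'w3.png')
f=grab_frame('side');save(f,'s3.png')"
```

```text
[1.3, -0.9, 137.9] [0.001, 0.0, -0.001] dist 138.0 t 8.3
```

View pics/s3.png

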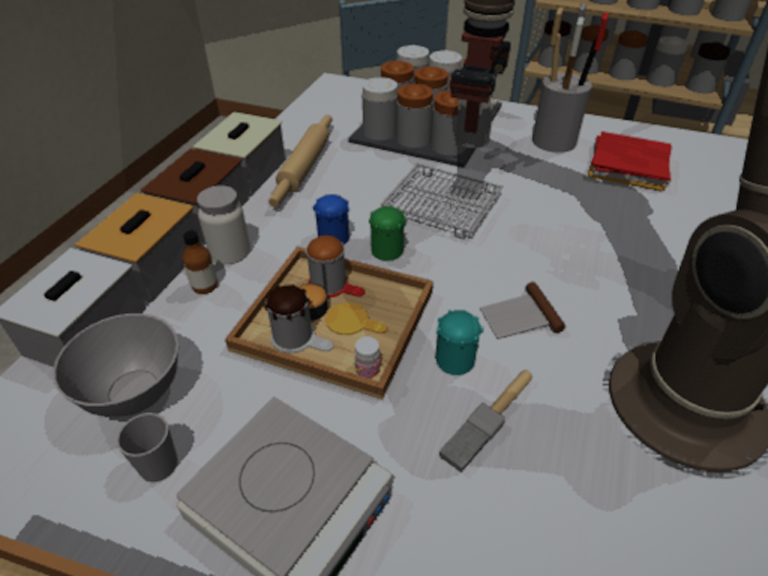

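```bash
python3 -c "
import cv2
a=cv2.imread('pics/s3.png')[60:260,370:570];b=cv2.imread('pics/w3.png')
cv2.imwrite('pics/c3.png',cv2.resize(a,None,fx=3,fy=3))"
```

```text
(no output)
```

View pics/c3.png

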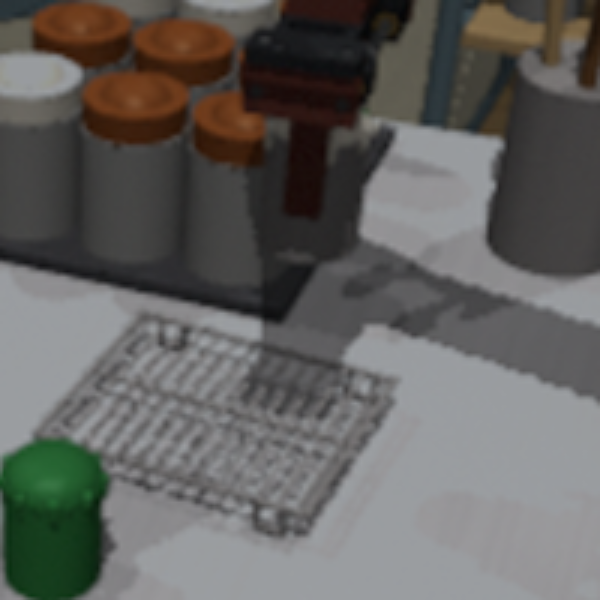

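View pics/w3.png

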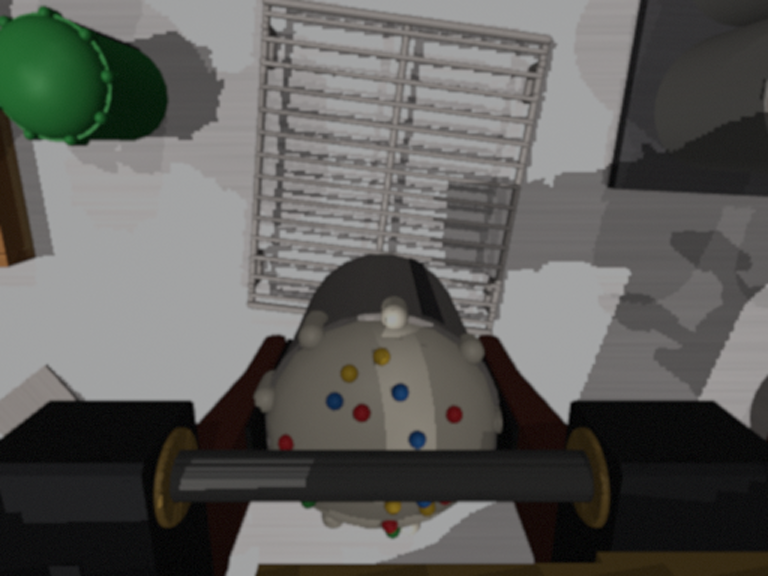

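Request:
step_arm:
  deltas:
    - [1,-1,8,0,0,0]
    - [1,-1,28,0,0,0]
    - [1,-1,53,0,0,0]
    - [1,-1,78,0,0,0]
    - [1,-1,100,0,0,0]
    - [1,-1,117,0,0,0]
    - [1,-1,127,0,0,0]
    - [1,-1,132,0,0,0]
    - [1,-1,135,0,0,0]
    - [1,-1,136,0,0,0]

```text
t: 9.4
eef_pos: [0.4357, -0.3564, 0.0675]
tcp_rot: [0.001, 1.0, 0.0, 0.0]
wrist_force: [-0.1, 0.2, -4.2]
opening: 0.0637
```

```bash
python3 go.py .435 -.357 .0635 0
```

```text
[-0.7, 0.6, 4.0] [0.002, -0.001, 0.0] dist 4.0 t 9.4
```

Request:
step_arm:
  deltas:
    - [0,0,1,0,0,0]
    - [0,0,2,0,0,0]
    - [0,0,3,0,0,0]
    - [0,0,3.5,0,0,0]
    - [0,0,3.5,0,0,0]

```text
t: 9.9
eef_pos: [0.4356, -0.3564, 0.064]
tcp_rot: [0.001, 1.0, 0.0, 0.0]
wrist_force: [-0.2, -0.1, -4.1]
opening: 0.0638
```

Request:
step_arm:
  deltas:
    - [0,0,0.5,0,0,0]
    - [0,0,1,0,0,0]
    - [0,0,1,0,0,0]

```text
t: 10.2
eef_pos: [0.4357, -0.3565, 0.0634]
tcp_rot: [0.001, 1.0, 0.0, 0.001]
wrist_force: [-0.6, 0.4, 0.3]
opening: 0.0633
```

Request:
step_arm:
  deltas:
    - [0,0,0,0,0,0]
    - [0,0,0,0,0,0]
    - [0,0,0,0,0,0]
    - [0,0,0,0,0,0]
    - [0,0,0,0,0,0]
    - [0,0,0,0,0,0]
  fingers: 100

```text
t: 10.8
eef_pos: [0.4357, -0.3565, 0.0634]
tcp_rot: [0.001, 1.0, 0.0, 0.001]
wrist_force: [1.7, -1.1, 0.4]
opening: 0.0879
```

```bash
python3 -c "
from h import *
s=state();print(s['eef_pos'],s['opening'],s['wrist_force'])
f=wristframe();save(f,'w4.png')
"; python3 go.py .606 .092 .19 1.5708
```

```text
[ 0.43574648 -0.35649218  0.06337374] 0.08794005176151454 [ 1.66771435 -1.10216824  0.388992  ]
[170.5, -448.2, -127.3] [0.002, 0.001, -1.571] dist 496.0 t 10.85
```

View pics/w4.png

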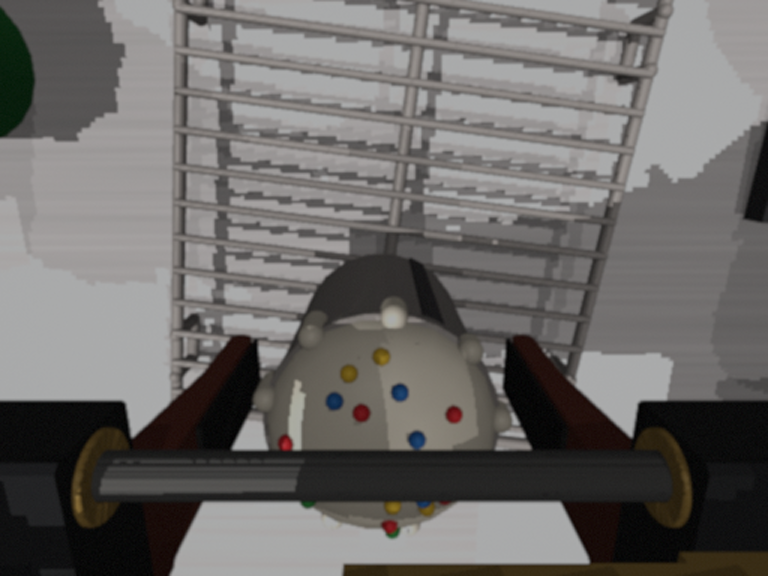

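Request:
step_arm:
  deltas:
    - [0,0,-5,0,0,0]
    - [0,0,-20,0,0,0]
    - [0,0,-45,0,0,0]
    - [0,0,-75,0,0,0]
    - [0,0,-105,0,0,0]
    - [0,0,-130,0,0,0]
    - [0,0,-145,0,0,0]
    - [0,0,-150,0,0,0]

```text
t: 11.65
eef_pos: [0.4363, -0.3567, 0.2156]
tcp_rot: [0.002, 1.0, 0.0, 0.002]
wrist_force: [-0.3, -0.2, -0.3]
opening: 0.088
```

```bash
python3 go.py .606 .092 .22 1.5708; python3 -c "
from h import *
print(np.round(state()['qpos'],2))"
```

```text
[169.8, -448.6, -5.5] [0.006, 0.0, -1.571] dist 480.0 t 11.65
[ 0.84  0.33 -0.31  1.75  0.11  1.08 -1.07]
```

Request:
step_arm:
  deltas:
    - [4,-10,0,0,0,-0.05]
    - [13,-35,-1,0,0,-0.15]
    - [25,-68,-2,0,0,-0.27]
    - [38,-102,-3,0,0,-0.39]
    - [51,-136,-4,0,0,-0.51]
    - [64,-170,-5,0,0,-0.63]
    - [77,-204,-5,0,0,-0.75]
    - [90,-238,-5,0,0,-0.87]
    - [103,-272,-5,0,0,-0.99]
    - [116,-306,-5,0,0,-1.11]

```text
t: 12.65
eef_pos: [0.5519, -0.0482, 0.2189]
tcp_rot: [0.002, 0.848, 0.53, 0.0]
wrist_force: [-0.4, -0.7, -0.3]
opening: 0.0877
```

```bash
python3 go.py .606 .092 .22 1.5708
```

```text
[149.7, -12.7, -1.5] [0.003, 0.003, -0.453] dist 150.0 t 12.65
```

Request:
step_arm:
  deltas:
    - [30,-3,0,0,0,-0.1]
    - [62,-6,0,0,0,-0.2]
    - [92,-9,0,0,0,-0.3]
    - [120,-11,0,0,0,-0.4]
    - [140,-12,0,0,0,-0.45]
    - [149,-13,0,0.003,0.003,-0.453]
    - [150,-13,0,0.003,0.003,-0.453]
    - [150,-13,0,0.003,0.003,-0.453]

```text
t: 13.45
eef_pos: [0.6054, 0.0916, 0.2179]
tcp_rot: [-0.0, 0.707, 0.707, -0.0]
wrist_force: [-0.3, -1.7, -0.0]
opening: 0.0879
```

```bash
python3 go.py .607 .092 .05 1.5708;  python3 -c "
from h import *
f=wristframe();save(f,'w5.png')
for nm,x,y,z0,z1 in [('choc',.606,.092,.08,.115),('choctop',.606,.092,.1,.115),('bun',.607,.03,.035,.056)]:
    P=band(f,x,y,.045,z0,z1)
    if len(P):
        lo,hi=np.percentile(P,[1,99],axis=0);print(nm,len(P),((lo+hi)/2).round(4),(hi-lo).round(3))
"
```

```text
[0.4, 1.8, 167.9] [-0.001, 0.0, -0.0] dist 168.0 t 13.45
choc 4219 [0.6096 0.0932 0.1023] [0.062 0.063 0.02 ]
choctop 3223 [0.6097 0.0931 0.1064] [0.054 0.053 0.012]
bun 2025 [0.6091 0.016  0.0462] [0.058 0.056 0.017]
```

View pics/w5.png

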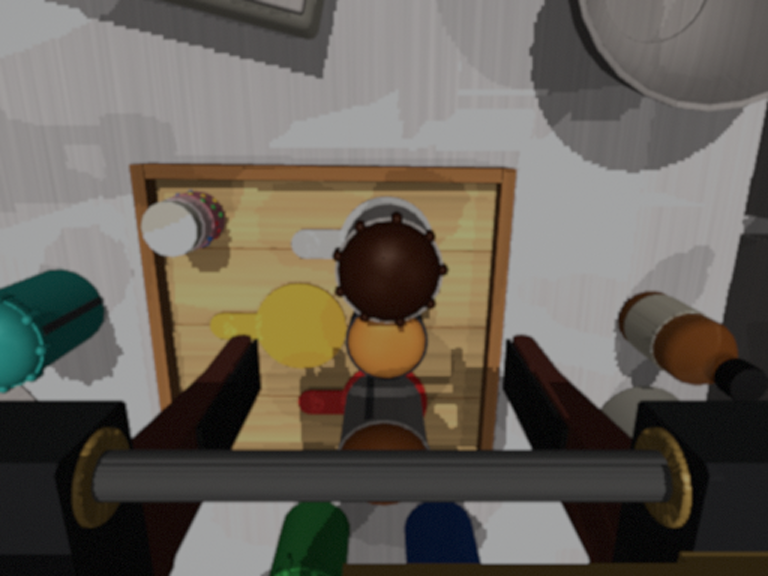

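Request:
step_arm:
  deltas:
    - [0.5,2.5,10,0,0,0]
    - [0.5,2.5,30,0,0,0]
    - [0.5,2.5,55,0,0,0]
    - [0.5,2.5,80,0,0,0]
    - [0.5,2.5,105,0,0,0]
    - [0.5,2.5,125,0,0,0]
    - [0.5,2.5,145,0,0,0]
    - [0.5,2.5,158,0,0,0]
    - [0.5,2.5,165,0,0,0]
    - [0.5,2.5,168,0,0,0]

```text
t: 14.5
eef_pos: [0.6077, 0.0911, 0.0495]
tcp_rot: [-0.0, 0.708, 0.707, -0.001]
wrist_force: [0.7, -0.2, 0.2]
opening: 0.0875
```

```bash
python3 go.py .608 .0925 .05 1.5708;  python3 -c "
from h import *
f=wristframe();save(f,'w6.png')
"
```

```text
[1.4, 0.3, -0.5] [-0.001, 0.001, -0.002] dist 2.0 t 14.5
```

View pics/w6.png

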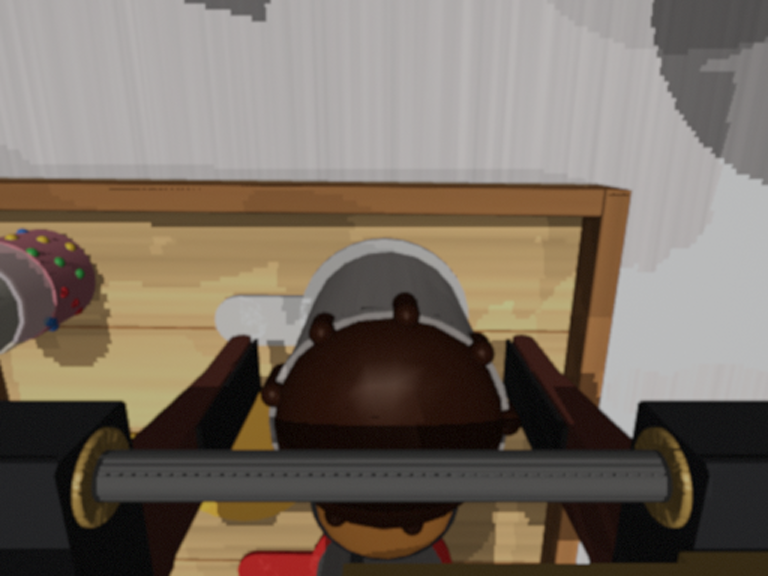

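Request:
step_arm:
  deltas:
    - [0.5,1.5,0,0,0,0]
    - [0.5,2.3,0,0,0,0]
    - [0.5,2.3,0,0,0,0]

```text
t: 14.85
eef_pos: [0.6107, 0.0918, 0.0503]
tcp_rot: [0.0, 0.708, 0.707, -0.0]
wrist_force: [-1.1, 0.1, -0.3]
opening: 0.0877
```

Request:
step_arm:
  deltas:
    - [0,0,0,0,0,0]
    - [0,0,0,0,0,0]
    - [0,0,0,0,0,0]
    - [0,0,0,0,0,0]
    - [0,0,0,0,0,0]
    - [0,0,0,0,0,0]
    - [0,0,0,0,0,0]
  fingers: 60

```text
t: 15.55
eef_pos: [0.6105, 0.0918, 0.0504]
tcp_rot: [0.0, 0.708, 0.707, -0.0]
wrist_force: [-2.3, 0.1, 3.2]
opening: 0.0638
```

Request:
step_arm:
  deltas:
    - [0,0,-2,0,0,0]
    - [0,0,-8,0,0,0]
    - [0,0,-18,0,0,0]
    - [0,0,-35,0,0,0]
    - [0,0,-58,0,0,0]
    - [0,0,-85,0,0,0]
    - [0,0,-112,0,0,0]
    - [0,0,-135,0,0,0]
    - [0,0,-155,0,0,0]
    - [0,0,-165,0,0,0]

```text
t: 16.55
eef_pos: [0.6112, 0.0926, 0.2188]
tcp_rot: [0.001, 0.708, 0.707, 0.001]
wrist_force: [-0.2, -0.2, -4.1]
opening: 0.0636
```

```bash
python3 go.py .535 -.41 .21 1.5708
```

```text
[-502.7, -75.6, 8.7] [0.004, 0.0, -0.001] dist 508.0 t 16.55
```

Request:
step_arm:
  deltas:
    - [-8,-1,0,0,0,0]
    - [-26,-4,0,0,0,0]
    - [-54,-8,0,0,0,0]
    - [-88,-13,0,0,0,0]
    - [-122,-18,0,0,0,0]
    - [-156,-23,0,0,0,0]
    - [-190,-29,0,0,0,0]
    - [-224,-34,0,0,0,0]
    - [-258,-39,0,0,0,0]
    - [-292,-44,0,0,0,0]

```text
t: 17.55
eef_pos: [0.5656, -0.2014, 0.2179]
tcp_rot: [0.001, 0.708, 0.707, 0.001]
wrist_force: [0.2, 0.3, -4.5]
opening: 0.0638
```

Request:
step_arm:
  deltas:
    - [-34,-5,0,0,0,0]
    - [-68,-10,0,0,0,0]
    - [-102,-15,0,0,0,0]
    - [-136,-20,0,0,0,0]
    - [-165,-25,0,0,0,0]
    - [-190,-28,0,0,0,0]
    - [-205,-31,0,0,0,0]
    - [-211,-32,0,0,0,0]
    - [-211,-32,0,0,0,0]

```text
t: 18.45
eef_pos: [0.5328, -0.4124, 0.2173]
tcp_rot: [0.0, 0.708, 0.706, 0.001]
wrist_force: [0.4, -0.3, -3.4]
opening: 0.0633
```

```bash
python3 go.py .535 -.41 .0635 1.5708;  python3 -c "
from h import *
f=wristframe();save(f,'w7.png')
"
```

```text
[2.3, 1.9, 153.8] [0.002, -0.001, -0.002] dist 154.0 t 18.45
```

View pics/w7.png

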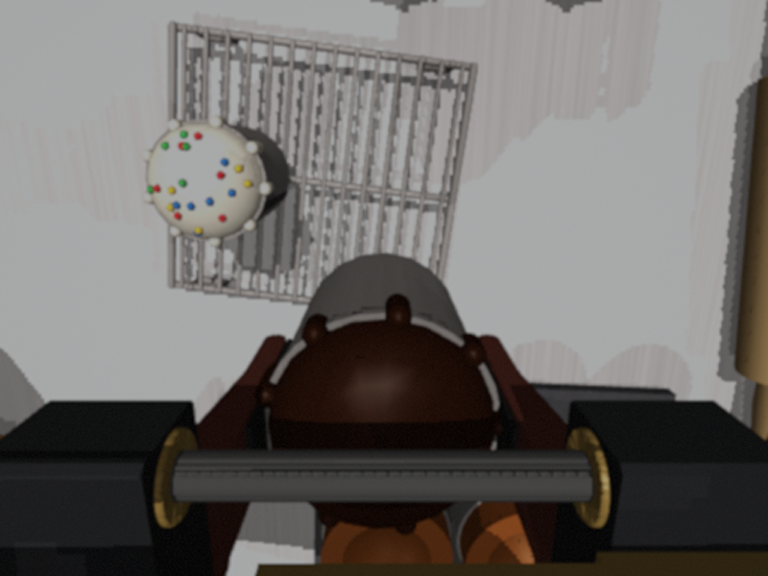

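Request:
step_arm:
  deltas:
    - [2,2,8,0,0,0]
    - [2,2,28,0,0,0]
    - [2,2,53,0,0,0]
    - [2,2,80,0,0,0]
    - [2,2,105,0,0,0]
    - [2,2,125,0,0,0]
    - [2,2,139,0,0,0]
    - [2,2,146,0,0,0]
    - [2,2,149.5,0,0,0]
    - [2,2,151,0,0,0]

```text
t: 19.5
eef_pos: [0.5363, -0.4089, 0.0671]
tcp_rot: [0.001, 0.707, 0.707, 0.001]
wrist_force: [0.4, -0.7, -3.8]
opening: 0.0634
```

Request:
step_arm:
  deltas:
    - [0,0,0.5,0,0,0]
    - [0,0,1,0,0,0]
    - [0,0,1,0,0,0]

```text
t: 19.8
eef_pos: [0.5366, -0.4091, 0.0667]
tcp_rot: [0.001, 0.707, 0.707, 0.001]
wrist_force: [0.7, 0.9, -3.7]
opening: 0.0635
```

Request:
step_arm:
  deltas:
    - [0,0,1,0,0,0]
    - [0,0,2,0,0,0]
    - [0,0,2.6,0,0,0]
    - [0,0,3,0,0,0]
    - [0,0,3,0,0,0]

```text
t: 20.3
eef_pos: [0.5366, -0.4091, 0.0636]
tcp_rot: [0.001, 0.707, 0.707, 0.001]
wrist_force: [-0.0, 0.2, -4.2]
opening: 0.0639
```

Request:
step_arm:
  deltas:
    - [0,0,0.4,0,0,0]
    - [0,0,0.8,0,0,0]
    - [0,0,0.8,0,0,0]

```text
t: 20.6
eef_pos: [0.5366, -0.4092, 0.0635]
tcp_rot: [0.001, 0.707, 0.707, 0.001]
wrist_force: [-2.0, 1.9, 5.3]
opening: 0.0637
```

Request:
step_arm:
  deltas:
    - [0,0,0,0,0,0]
    - [0,0,0,0,0,0]
    - [0,0,0,0,0,0]
    - [0,0,0,0,0,0]
    - [0,0,0,0,0,0]
    - [0,0,0,0,0,0]
  fingers: 100

```text
t: 21.2
eef_pos: [0.5366, -0.4091, 0.0634]
tcp_rot: [0.001, 0.707, 0.707, 0.001]
wrist_force: [-1.0, 0.1, -0.7]
opening: 0.0878
```

Request:
step_arm:
  deltas:
    - [0,0,-5,0,0,0]
    - [0,0,-20,0,0,0]
    - [0,0,-45,0,0,0]
    - [0,0,-75,0,0,0]
    - [0,0,-105,0,0,0]
    - [0,0,-130,0,0,0]
    - [0,0,-145,0,0,0]
    - [0,0,-150,0,0,0]

```text
t: 22.0
eef_pos: [0.5368, -0.4094, 0.2161]
tcp_rot: [0.003, 0.707, 0.707, 0.001]
wrist_force: [-0.3, -0.6, -0.5]
opening: 0.0875
```

```bash
python3 go.py .606 -.0405 .22 1.5708
```

```text
[369.0, 68.9, -4.3] [0.006, 0.002, -0.001] dist 375.0 t 22.0
```

Request:
step_arm:
  deltas:
    - [15,3,0,0,0,0]
    - [55,10,-1,0,0,0]
    - [100,19,-2,0,0,0]
    - [145,27,-3,0,0,0]
    - [190,35,-4,0,0,0]
    - [235,44,-4,0,0,0]
    - [280,52,-4,0,0,0]
    - [320,60,-4,0,0,0]
    - [350,65,-4,0,0,0]
    - [365,68,-4,0,0,0]

```text
t: 23.0
eef_pos: [0.6042, -0.0395, 0.2187]
tcp_rot: [0.002, 0.706, 0.709, 0.001]
wrist_force: [-1.0, -0.0, -0.5]
opening: 0.0881
```

Request:
step_arm:
  deltas:
    - [3,0,0,0.004,0,0]
    - [3,0,0,0.004,0,0]
    - [3,0,0,0.004,0,0]

```text
t: 23.3
eef_pos: [0.6039, -0.0384, 0.2182]
tcp_rot: [0.0, 0.706, 0.708, -0.001]
wrist_force: [0.5, -0.3, -0.3]
opening: 0.088
```

```bash
python3 go.py .607 -.04 .05 1.5708;  python3 -c "
from h import *
f=wristframe();save(f,'w8.png')
for nm,x,y,z0,z1 in [('plain',.606,-.04,.08,.115),('plaintop',.606,-.04,.1,.115)]:
    P=band(f,x,y,.045,z0,z1)
    if len(P):
        lo,hi=np.percentile(P,[1,99],axis=0);print(nm,len(P),((lo+hi)/2).round(4),(hi-lo).round(3))
"
```

```text
[-1.3, 3.1, 168.2] [-0.0, 0.001, 0.002] dist 168.0 t 23.3
plain 3977 [ 0.6065 -0.0407  0.1019] [0.061 0.061 0.021]
plaintop 3174 [ 0.6066 -0.0413  0.1065] [0.054 0.054 0.012]
```

View pics/w8.png

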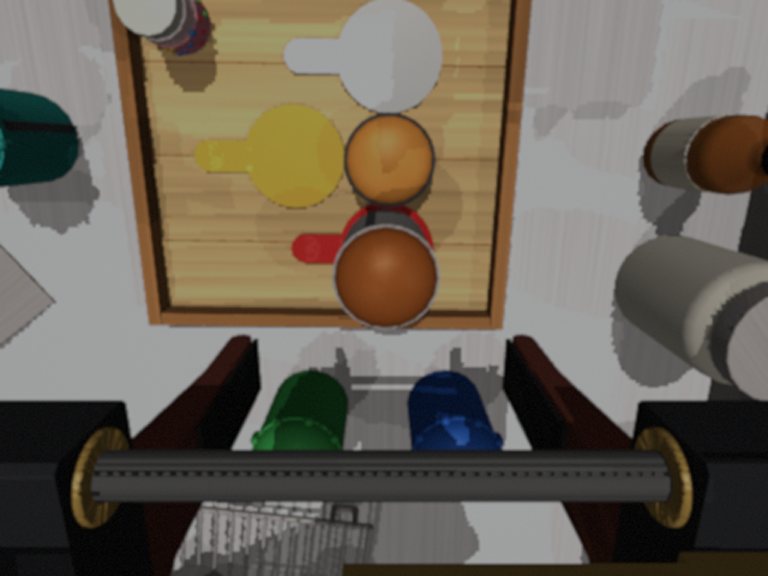

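Request:
step_arm:
  deltas:
    - [-2,3.5,10,0,0,0]
    - [-2,3.5,30,0,0,0]
    - [-2,3.5,55,0,0,0]
    - [-2,3.5,80,0,0,0]
    - [-2,3.5,105,0,0,0]
    - [-2,3.5,125,0,0,0]
    - [-2,3.5,145,0,0,0]
    - [-2,3.5,158,0,0,0]
    - [-2,3.5,165,0,0,0]
    - [-2,3.5,168,0,0,0]

```text
t: 24.35
eef_pos: [0.6074, -0.0414, 0.0496]
tcp_rot: [0.0, 0.707, 0.708, -0.001]
wrist_force: [-0.2, 0.0, 0.0]
opening: 0.0879
```

```bash
python3 go.py .6073 -.041 .05 1.5708;  python3 -c "
from h import *
f=wristframe();save(f,'w9.png')
"
```

```text
[0.4, -0.1, -0.4] [-0.001, 0.001, 0.001] dist 1.0 t 24.35
```

View pics/w9.png

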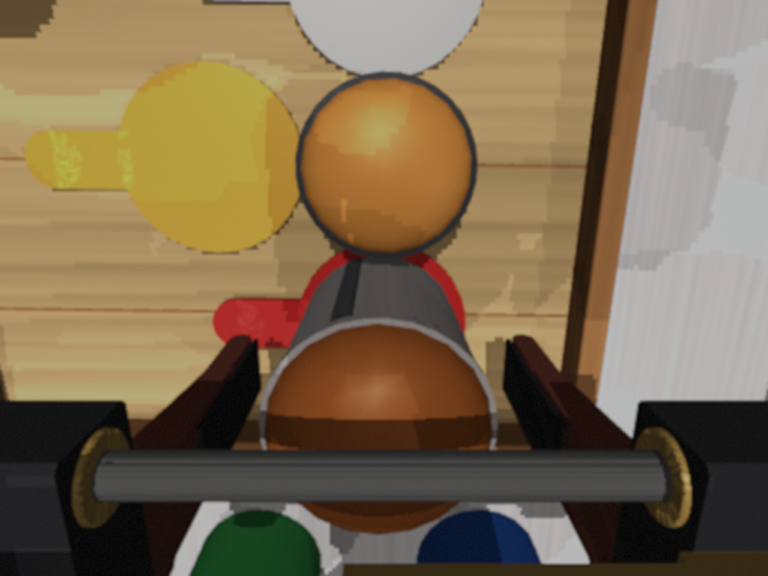

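Request:
step_arm:
  deltas:
    - [-1,-0.5,0,0,0,0]
    - [-1,-0.5,0,0,0,0]
    - [-1,-0.5,0,0,0,0]

```text
t: 24.7
eef_pos: [0.6074, -0.0423, 0.0505]
tcp_rot: [0.001, 0.707, 0.708, -0.0]
wrist_force: [0.4, 0.3, 0.4]
opening: 0.0875
```

Request:
step_arm:
  deltas:
    - [0,0,0,0,0,0]
    - [0,0,0,0,0,0]
    - [0,0,0,0,0,0]
    - [0,0,0,0,0,0]
    - [0,0,0,0,0,0]
    - [0,0,0,0,0,0]
    - [0,0,0,0,0,0]
  fingers: 60

```text
t: 25.4
eef_pos: [0.6072, -0.0423, 0.0506]
tcp_rot: [0.001, 0.707, 0.708, -0.0]
wrist_force: [-2.7, -0.4, 3.8]
opening: 0.0639
```

Request:
step_arm:
  deltas:
    - [0,0,-2,0,0,0]
    - [0,0,-8,0,0,0]
    - [0,0,-18,0,0,0]
    - [0,0,-35,0,0,0]
    - [0,0,-58,0,0,0]
    - [0,0,-85,0,0,0]
    - [0,0,-112,0,0,0]
    - [0,0,-135,0,0,0]
    - [0,0,-155,0,0,0]
    - [0,0,-165,0,0,0]

```text
t: 26.4
eef_pos: [0.608, -0.0417, 0.2189]
tcp_rot: [0.002, 0.707, 0.708, 0.001]
wrist_force: [0.8, 0.1, -3.6]
opening: 0.0638
```

```bash
python3 go.py .536 -.318 .21 1.5708
```

```text
[-276.2, -72.4, 9.2] [0.004, 0.002, 0.001] dist 286.0 t 26.4
```

Request:
step_arm:
  deltas:
    - [-8,-2,0,0,0,0]
    - [-26,-7,0,0,0,0]
    - [-56,-15,0,0,0,0]
    - [-90,-24,0,0,0,0]
    - [-124,-33,0,0,0,0]
    - [-158,-42,0,0,0,0]
    - [-192,-51,0,0,0,0]
    - [-222,-58,0,0,0,0]
    - [-248,-65,0,0,0,0]
    - [-266,-70,0,0,0,0]

```text
t: 27.4
eef_pos: [0.5364, -0.3109, 0.218]
tcp_rot: [0.002, 0.708, 0.707, 0.0]
wrist_force: [0.5, -0.7, -3.2]
opening: 0.0634
```

Request:
step_arm:
  deltas:
    - [-6,-2,0,0,0,0]
    - [-8,-2,0,0,0,0]
    - [-8,-2,0,0,0,0]

```text
t: 27.7
eef_pos: [0.5344, -0.3181, 0.2176]
tcp_rot: [0.001, 0.707, 0.707, 0.0]
wrist_force: [1.1, -0.7, -2.6]
opening: 0.0633
```

```bash
python3 go.py .536 -.318 .0635 1.5708;  python3 -c "
from h import *
f=wristframe();save(f,'w10.png')
"
```

```text
[0.3, 1.4, 154.1] [0.002, 0.001, -0.001] dist 154.0 t 27.7
```

View pics/w10.png

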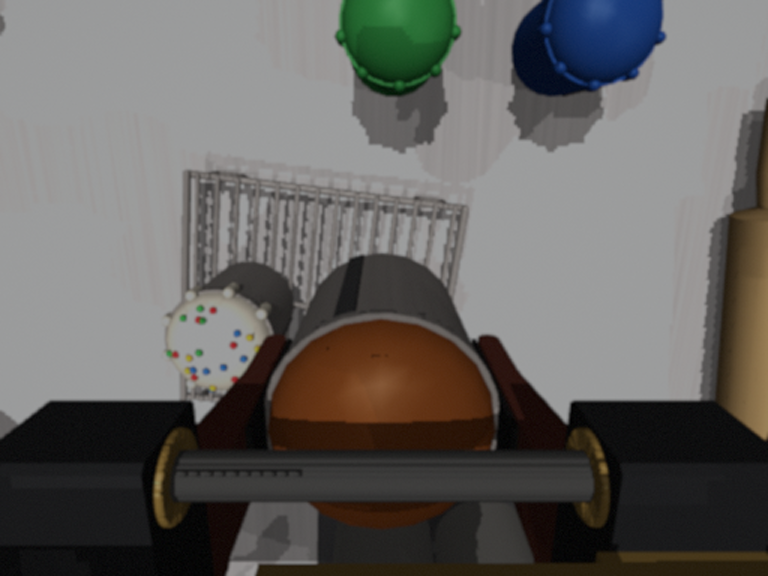

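Request:
step_arm:
  deltas:
    - [0,1,8,0,0,0]
    - [0,1,28,0,0,0]
    - [0,1,53,0,0,0]
    - [0,1,80,0,0,0]
    - [0,1,105,0,0,0]
    - [0,1,125,0,0,0]
    - [0,1,139,0,0,0]
    - [0,1,146,0,0,0]
    - [0,1,150.5,0,0,0]
    - [0,1,152,0,0,0]

```text
t: 28.75
eef_pos: [0.5365, -0.3176, 0.0661]
tcp_rot: [0.002, 0.707, 0.707, 0.0]
wrist_force: [-0.5, 0.4, -2.6]
opening: 0.0634
```

Request:
step_arm:
  deltas:
    - [0,0,0.6,0,0,0]
    - [0,0,1.2,0,0,0]
    - [0,0,1.5,0,0,0]
    - [0,0,1.5,0,0,0]

```text
t: 29.15
eef_pos: [0.5366, -0.3177, 0.065]
tcp_rot: [0.002, 0.707, 0.707, 0.001]
wrist_force: [0.5, 0.0, -3.0]
opening: 0.0637
```

Request:
step_arm:
  deltas:
    - [0,0,0.6,0,0,0]
    - [0,0,1.2,0,0,0]
    - [0,0,1.7,0,0,0]
    - [0,0,1.7,0,0,0]

```text
t: 29.55
eef_pos: [0.5367, -0.3178, 0.0637]
tcp_rot: [0.002, 0.707, 0.707, 0.0]
wrist_force: [-1.7, 0.2, 2.8]
opening: 0.0639
```

Request:
step_arm:
  deltas:
    - [0,0,0,0,0,0]
    - [0,0,0,0,0,0]
    - [0,0,0,0,0,0]
    - [0,0,0,0,0,0]
    - [0,0,0,0,0,0]
    - [0,0,0,0,0,0]
  fingers: 100

```text
t: 30.15
eef_pos: [0.5367, -0.3178, 0.0636]
tcp_rot: [0.002, 0.707, 0.707, 0.0]
wrist_force: [0.4, -0.1, -0.0]
opening: 0.0879
```

Request:
step_arm:
  deltas:
    - [0,0,-5,0,0,0]
    - [0,0,-20,0,0,0]
    - [0,0,-45,0,0,0]
    - [0,0,-75,0,0,0]
    - [0,0,-105,0,0,0]
    - [0,0,-130,0,0,0]
    - [0,0,-145,0,0,0]
    - [0,0,-150,0,0,0]

```text
t: 30.95
eef_pos: [0.537, -0.3177, 0.2161]
tcp_rot: [0.004, 0.707, 0.707, 0.001]
wrist_force: [0.2, 0.0, -0.8]
opening: 0.0876
```

```bash
python3 go.py .606 .025 .2 1.5708;  python3 -c "
from h import *
f=wristframe();save(f,'w11.png')
"
```

```text
[342.7, 69.1, 15.2] [0.006, 0.004, 0.0] dist 350.0 t 30.95
```

View pics/w11.png

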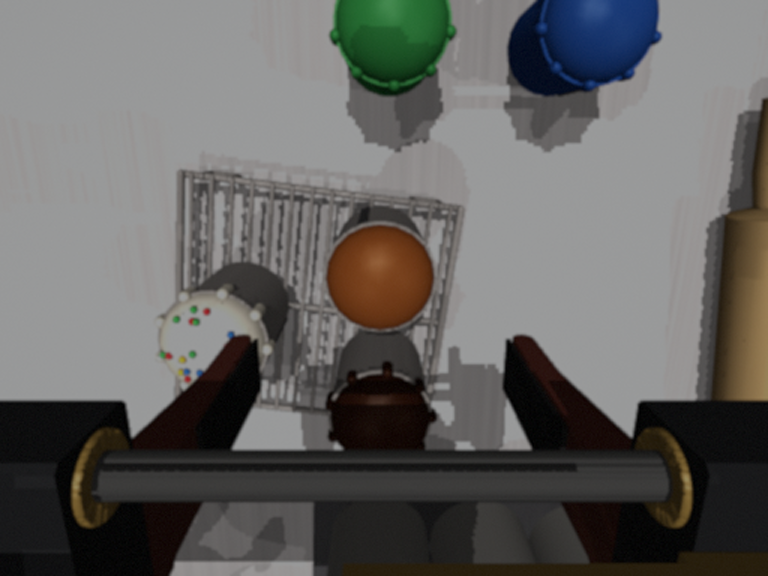

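Request:
step_arm:
  deltas:
    - [15,3,0,0,0,0]
    - [52,10,1,0,0,0]
    - [95,19,2,0,0,0]
    - [140,28,3,0,0,0]
    - [185,37,5,0,0,0]
    - [230,46,7,0,0,0]
    - [272,55,9,0,0,0]
    - [310,63,11,0,0,0]
    - [335,68,13,0,0,0]
    - [343,69,15,0.006,0.004,0]

```text
t: 32.0
eef_pos: [0.6045, 0.0306, 0.1985]
tcp_rot: [-0.002, 0.705, 0.709, -0.0]
wrist_force: [-0.1, -0.5, -0.0]
opening: 0.0879
```

Request:
step_arm:
  deltas:
    - [0,0,0,0,0,0]
    - [0,0,0,0,0,0]

```text
t: 32.2
eef_pos: [0.6039, 0.0303, 0.1976]
tcp_rot: [-0.003, 0.705, 0.709, -0.001]
wrist_force: [-0.1, -0.0, -0.2]
opening: 0.0879
```

```bash
python3 go.py .6085 .026 .021 1.5708;  python3 -c "
from h import *
f=wristframe();save(f,'w12.png')
for nm,x,y,z0,z1 in [('bun',.608,.026,.035,.056),('buntop',.608,.026,.044,.056)]:
    P=band(f,x,y,.04,z0,z1)
    if len(P):
        lo,hi=np.percentile(P,[1,99],axis=0);print(nm,len(P),((lo+hi)/2).round(4),(hi-lo).round(3))
f=grab_frame('top');save(f,'t12.png',5,(195,130,310,235))
for nm,x,y,z0,z1 in [('bun',.608,.026,.035,.056),('buntop',.608,.026,.044,.056)]:
    P=band(f,x,y,.04,z0,z1)
    if len(P):
        lo,hi=np.percentile(P,[1,99],axis=0);print(nm,len(P),((lo+hi)/2).round(4),(hi-lo).round(3))
"
```

```text
[-4.7, 5.4, 176.6] [-0.005, -0.003, 0.007] dist 177.0 t 32.2
bun 2893 [0.6087 0.0256 0.0479] [0.058 0.058 0.012]
buntop 2476 [0.6086 0.0259 0.0491] [0.053 0.053 0.01 ]
bun 28 [0.5813 0.0254 0.0428] [0.007 0.033 0.013]
buntop 9 [0.5808 0.0252 0.0473] [0.006 0.016 0.004]
```

View pics/w12.png

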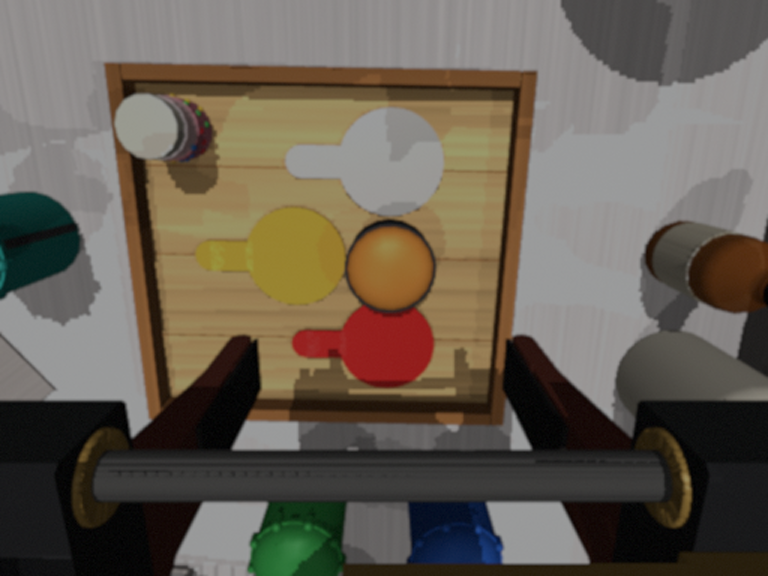

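```bash
cat > cards.py <<'E'
from h import *
def cards(f,P0={'gold':(.539,.0275),'silver':(.6106,.092),'red':(.607,-.042)}):
    hsv=cv2.cvtColor(f["pixels"],cv2.COLOR_RGB2HSV).astype(int);H,S,V=hsv[...,0],hsv[...,1],hsv[...,2]
    T=np.array(f["cam_to_world"]);v,u=np.indices(H.shape)
    ray=np.stack([(u-f["cx"])/f["fx"],(v-f["cy"])/f["fy"],np.ones(H.shape)],-1)@T[:3,:3].T
    W=T[:3,3]+ray*((.015-T[2,3])/ray[...,2])[...,None]
    out={}
    for k,(x,y) in P0.items():
        near=np.hypot(W[...,0]-x,W[...,1]-y)<.045
        m={'gold':(S>185)&(H>20)&(H<34)&(V>90),'silver':(S<60),'red':(S>180)&((H<6)|(H>172))}[k]&near
        m=cv2.morphologyEx((m*255).astype(np.uint8),cv2.MORPH_OPEN,np.ones((3,3)))
        c=max(cv2.findContours(m,0,1)[0],key=cv2.contourArea)[:,0]
        p=W[c[:,1],c[:,0],:2]; p=p[p[:,0]>x-.028]
        g=least_squares(lambda q:np.hypot(p[:,0]-q[0],p[:,1]-q[1])-q[2],[x,y,.036],loss="soft_l1",f_scale=.001)
        out[k]=g.x.round(4).tolist()+[len(p),round(float(np.std(g.fun))*1000,2)]
    return out
if __name__=="__main__":
    f=wristframe();print(cards(f))
E
python3 cards.py
```

```text
Traceback (most recent call last):
  File "cards.py", line 18, in <module>
    f=wristframe();print(cards(f))
                         ~~~~~^^^
  File "cards.py", line 12, in cards
    c=max(cv2.findContours(m,0,1)[0],key=cv2.contourArea)[:,0]
      ~~~^^^^^^^^^^^^^^^^^^^^^^^^^^^^^^^^^^^^^^^^^^^^^^^^
ValueError: max() iterable argument is empty
```

```bash
python3 -c "
from h import *
b=cv2.imread('pics/w12.png');h=cv2.cvtColor(b,cv2.COLOR_BGR2HSV)
for n,(x,y) in dict(gold=(300,250),silver=(390,160),red=(385,345),wood=(270,170),wood2=(470,300),sh=(320,390)).items(): print(n,h[y-3:y+4:3,x-3:x+4:3].reshape(-1,3)[::2].tolist())"
```

```text
gold [[24, 174, 152], [24, 175, 153], [24, 175, 153], [24, 174, 152], [24, 177, 153]]
silver [[30, 3, 154], [18, 9, 138], [23, 7, 144], [30, 3, 153], [30, 5, 154]]
red [[0, 202, 149], [0, 205, 148], [1, 205, 149], [0, 205, 148], [0, 203, 148]]
wood [[17, 126, 140], [17, 127, 141], [20, 107, 152], [20, 105, 153], [20, 107, 153]]
wood2 [[18, 115, 149], [18, 114, 150], [19, 113, 153], [19, 113, 153], [19, 112, 152]]
sh [[18, 121, 105], [18, 121, 103], [18, 123, 93], [17, 124, 72], [17, 123, 77]]
```

```bash
sed -i "s/(S>185)&(H>20)&(H<34)&(V>90)/(S>150)\&(H>20)\&(H<34)\&(V>60)/" cards.py; python3 cards.py; python3 go.py .609 .026 .021 1.5708
```

```text
{'gold': [0.5406, 0.0269, 0.0354, 149, 0.34], 'silver': [0.6082, 0.0932, 0.0359, 151, 0.26], 'red': [0.6075, -0.0422, 0.0338, 135, 2.56]}
[-3.3, 4.9, 177.4] [-0.003, -0.002, 0.004] dist 178.0 t 32.4
```

Request:
step_arm:
  deltas:
    - [-3.5,5,10,0,0,0]
    - [-3.5,5,32,0,0,0]
    - [-3.5,5,60,0,0,0]
    - [-3.5,5,88,0,0,0]
    - [-3.5,5,112,0,0,0]
    - [-3.5,5,133,0,0,0]
    - [-3.5,5,150,0,0,0]
    - [-3.5,5,160,0,0,0]
    - [-3.5,5,165,0,0,0]
    - [-3.5,5,167,0,0,0]

```text
t: 33.4
eef_pos: [0.6093, 0.0257, 0.0313]
tcp_rot: [-0.002, 0.706, 0.709, -0.0]
wrist_force: [-0.3, -0.3, 0.3]
opening: 0.0878
```

```bash
python3 go.py .609 .026 .019 1.5708; python3 -c "
from h import *
f=wristframe();save(f,'w13.png')
P=band(f,.609,.026,.04,.035,.056);lo,hi=np.percentile(P,[1,99],axis=0);print(((lo+hi)/2).round(4),(hi-lo).round(3))"
```

```text
[0.2, -0.2, 12.3] [-0.003, -0.002, 0.004] dist 12.0 t 33.4
[0.6088 0.0276 0.0474] [0.057 0.055 0.012]
```

View pics/w13.png

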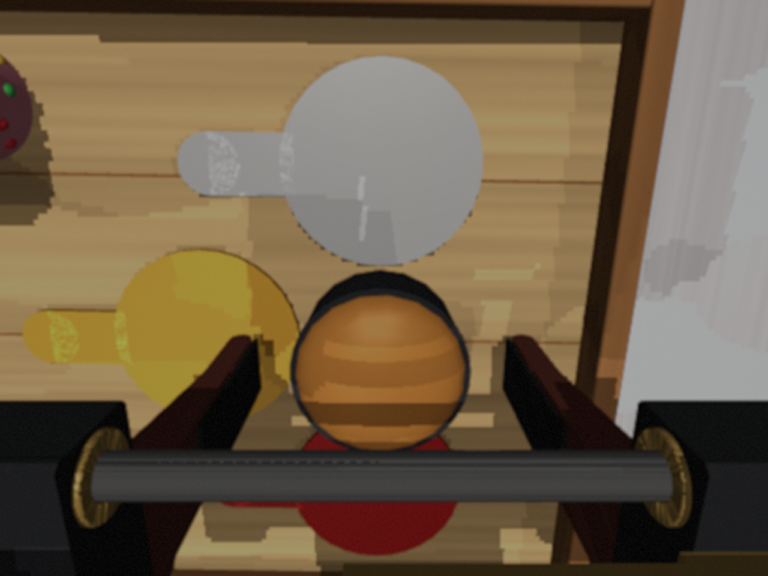

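Request:
step_arm:
  deltas:
    - [0.5,0,3,-0.003,-0.002,0.004]
    - [0.5,0,7,-0.003,-0.002,0.004]
    - [0.5,0,10,-0.003,-0.002,0.004]
    - [0.5,0,12,-0.003,-0.002,0.004]
    - [0.5,0,12,-0.003,-0.002,0.004]
    - [0.5,0,12,-0.003,-0.002,0.004]

```text
t: 34.05
eef_pos: [0.6094, 0.0263, 0.0195]
tcp_rot: [0.0, 0.707, 0.707, 0.0]
wrist_force: [0.5, -0.5, 0.5]
opening: 0.0876
```

Request:
step_arm:
  deltas:
    - [0,0,0,0,0,0]
    - [0,0,0,0,0,0]
    - [0,0,0,0,0,0]
    - [0,0,0,0,0,0]
    - [0,0,0,0,0,0]
    - [0,0,0,0,0,0]
    - [0,0,0,0,0,0]
  fingers: 55
  force: 20

```text
t: 34.75
eef_pos: [0.6093, 0.0263, 0.0195]
tcp_rot: [0.0, 0.707, 0.707, 0.0]
wrist_force: [0.6, 0.4, 0.6]
opening: 0.0596
```

Request:
step_arm:
  deltas:
    - [0,0,-2,0,0,0]
    - [0,0,-8,0,0,0]
    - [0,0,-18,0,0,0]
    - [0,0,-35,0,0,0]
    - [0,0,-58,0,0,0]
    - [0,0,-85,0,0,0]
    - [0,0,-112,0,0,0]
    - [0,0,-135,0,0,0]
    - [0,0,-155,0,0,0]
    - [0,0,-165,0,0,0]

```text
t: 35.75
eef_pos: [0.6101, 0.0267, 0.188]
tcp_rot: [0.001, 0.707, 0.707, 0.002]
wrist_force: [-0.1, -0.3, -2.5]
opening: 0.059
```

```bash
python3 -c "
from h import *
f=grab_frame('top')
c=(134.2,205.2);print('ring',atz(f,c[1],c[0],.062))"; python3 go.py .496 .344 .18 1.5708
```

```text
ring [0.49542524 0.34393348 0.062     ]
[317.3, -114.4, 7.9] [0.005, -0.0, 0.0] dist 337.0 t 35.8
```

Request:
step_arm:
  deltas:
    - [8,-3,0,0,0,0]
    - [28,-10,0,0,0,0]
    - [60,-22,0,0,0,0]
    - [97,-35,0,0,0,0]
    - [134,-48,0,0,0,0]
    - [171,-61,0,0,0,0]
    - [208,-74,0,0,0,0]
    - [243,-87,0,0,0,0]
    - [275,-99,0,0,0,0]
    - [300,-108,0,0,0,0]

```text
t: 36.8
eef_pos: [0.4999, 0.3293, 0.1871]
tcp_rot: [0.001, 0.706, 0.708, 0.001]
wrist_force: [0.5, -0.3, -2.8]
opening: 0.0599
```

Request:
step_arm:
  deltas:
    - [12,-5,0,0,0,0]
    - [17,-7,0,0,0,0]
    - [17,-7,0,0,0,0]
    - [17,-7,0,0,0,0]

```text
t: 37.2
eef_pos: [0.4936, 0.3447, 0.1867]
tcp_rot: [0.001, 0.707, 0.708, 0.001]
wrist_force: [1.0, -0.6, -2.4]
opening: 0.0595
```

```bash
python3 -c "
from h import *
f=wristframe();save(f,'w14.png')"; python3 go.py .4957 .344 .0695 1.5708
```

```text
[-0.4, 1.5, 117.3] [0.003, 0.001, 0.001] dist 117.0 t 37.25
```

View pics/w14.png

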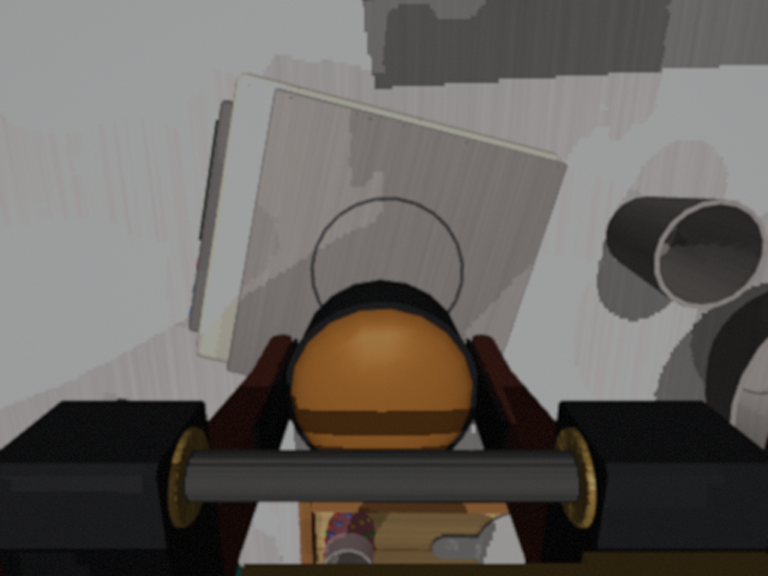

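```bash
python3 -c "
from h import *
f=wristframe()
print(atz(f,197/1.5,387/1.5,.062),atz(f,270/1.5,311.5/1.5,.062),atz(f,270/1.5,463/1.5,.062))"
```

```text
[0.49724406 0.38978378 0.062     ] [0.45179365 0.34603399 0.062     ] [0.54343872 0.34611232 0.062     ]
```

Request:
step_arm:
  deltas:
    - [0,2.5,8,0,0,0]
    - [0,2.5,25,0,0,0]
    - [0,2.5,45,0,0,0]
    - [0,2.5,65,0,0,0]
    - [0,2.5,83,0,0,0]
    - [0,2.5,97,0,0,0]
    - [0,2.5,106,0,0,0]
    - [0,2.5,111,0,0,0]
    - [0,2.5,114,0,0,0]
    - [0,2.5,115,0,0,0]

```text
t: 38.3
eef_pos: [0.4969, 0.3447, 0.0721]
tcp_rot: [0.001, 0.707, 0.707, 0.001]
wrist_force: [0.5, -0.0, -2.2]
opening: 0.0595
```

Request:
step_arm:
  deltas:
    - [0,0,0.6,0,0,0]
    - [0,0,1.2,0,0,0]
    - [0,0,1.8,0,0,0]
    - [0,0,1.8,0,0,0]

```text
t: 38.7
eef_pos: [0.497, 0.3447, 0.0705]
tcp_rot: [0.002, 0.707, 0.707, 0.001]
wrist_force: [-1.0, -0.6, -2.3]
opening: 0.0599
```

Request:
step_arm:
  deltas:
    - [0,0,0.5,0,0,0]
    - [0,0,1,0,0,0]
    - [0,0,1.4,0,0,0]
    - [0,0,1.4,0,0,0]

```text
t: 39.1
eef_pos: [0.4971, 0.3448, 0.0696]
tcp_rot: [0.002, 0.707, 0.707, 0.002]
wrist_force: [-0.6, -1.4, 4.4]
opening: 0.0598
```

Contact made; release and withdraw.

Request:
step_arm:
  deltas:
    - [0,0,0,0,0,0]
    - [0,0,0,0,0,0]
    - [0,0,0,0,0,0]
    - [0,0,0,0,0,0]
    - [0,0,0,0,0,0]
    - [0,0,0,0,0,0]
  fingers: 100

```text
t: 39.7
eef_pos: [0.4971, 0.3448, 0.0696]
tcp_rot: [0.002, 0.707, 0.707, 0.001]
wrist_force: [0.0, -0.7, -0.5]
opening: 0.0877
```

Request:
step_arm:
  deltas:
    - [0,0,-5,0,0,0]
    - [0,0,-20,0,0,0]
    - [0,0,-45,0,0,0]
    - [0,0,-75,0,0,0]
    - [0,0,-105,0,0,0]
    - [0,0,-130,0,0,0]
    - [0,0,-145,0,0,0]
    - [0,0,-150,0,0,0]

```text
t: 40.5
eef_pos: [0.4968, 0.3455, 0.2219]
tcp_rot: [0.002, 0.707, 0.707, 0.003]
wrist_force: [-0.6, 0.1, 0.0]
opening: 0.0876
```

```bash
python3 -c "
from h import *
f=wristframe();save(f,'w15.png')
P=band(f,.497,.345,.04,.085,.106);lo,hi=np.percentile(P,[1,99],axis=0);print(((lo+hi)/2).round(4),(hi-lo).round(3))"; python3 go.py .537 -.318 .22 1.5708
```

```text
[0.4971 0.344  0.098 ] [0.057 0.058 0.012]
[-663.2, 40.0, 1.1] [0.006, -0.001, 0.0] dist 664.0 t 40.55
```

View pics/w15.png

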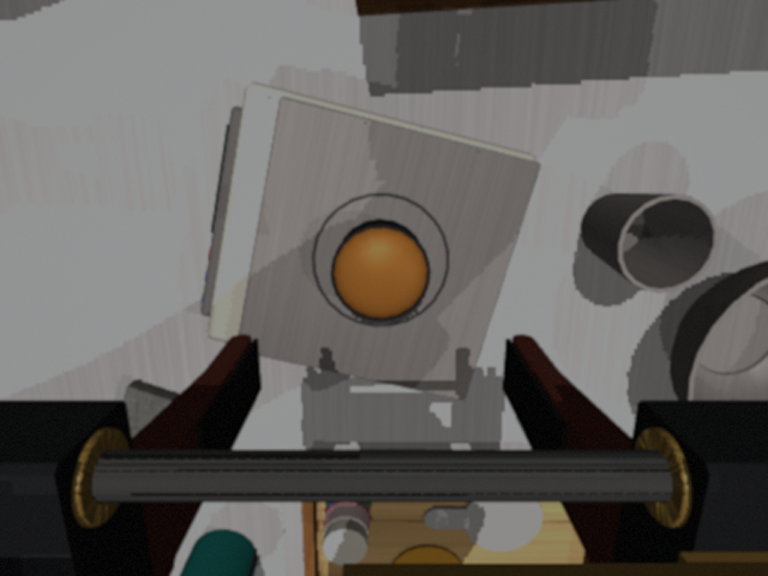

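Request:
step_arm:
  deltas:
    - [-12,1,0,0,0,0]
    - [-45,3,0,0,0,0]
    - [-88,5,0,0,0,0]
    - [-133,8,0,0,0,0]
    - [-178,11,0,0,0,0]
    - [-223,13,0,0,0,0]
    - [-268,16,0,0,0,0]
    - [-313,19,0,0,0,0]
    - [-358,22,0,0,0,0]
    - [-403,24,0,0,0,0]

```text
t: 41.55
eef_pos: [0.5196, -0.0607, 0.22]
tcp_rot: [0.001, 0.707, 0.707, 0.002]
wrist_force: [1.2, 0.0, -0.3]
opening: 0.0877
```

```bash
python3 go.py .5367 -.3178 .22 1.5708
```

```text
[-257.1, 17.2, -0.1] [0.005, -0.001, -0.001] dist 258.0 t 41.55
```

Request:
step_arm:
  deltas:
    - [-45,3,0,0,0,0]
    - [-90,6,0,0,0,0]
    - [-135,9,0,0,0,0]
    - [-180,12,0,0,0,0]
    - [-215,14,0,0,0,0]
    - [-240,16,0,0,0,0]
    - [-254,17,0,0,0,0]
    - [-257,17,0,0,0,0]
    - [-257,17,0,0,0,0]

```text
t: 42.45
eef_pos: [0.5361, -0.3168, 0.2192]
tcp_rot: [0.001, 0.707, 0.707, 0.002]
wrist_force: [0.4, 1.0, -0.2]
opening: 0.088
```

```bash
python3 go.py .5367 -.3178 .0636 1.5708; python3 -c "
from h import *
f=wristframe();save(f,'w16.png')"
```

```text
[-1.3, -0.0, 155.6] [0.004, -0.002, -0.0] dist 156.0 t 42.45
```

View pics/w16.png

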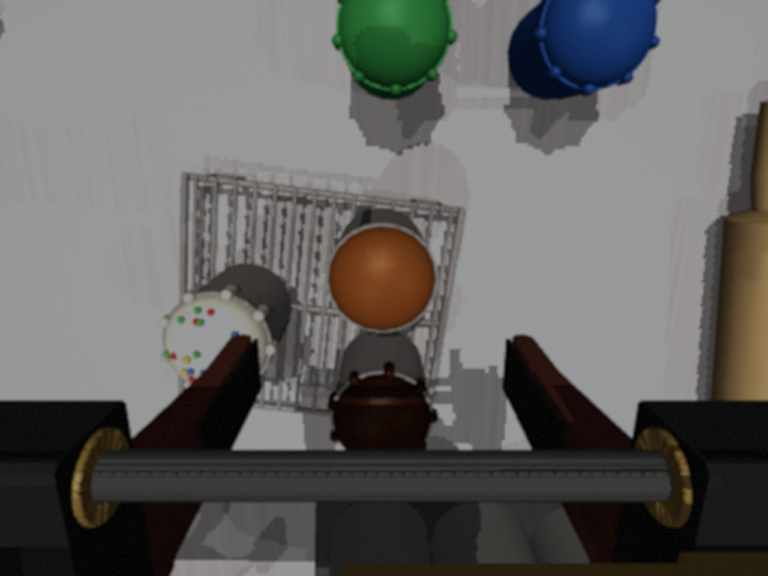

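Request:
step_arm:
  deltas:
    - [-1,0,10,0.004,-0.002,0]
    - [-1,0,30,0.004,-0.002,0]
    - [-1,0,55,0.004,-0.002,0]
    - [-1,0,80,0.004,-0.002,0]
    - [-1,0,105,0.004,-0.002,0]
    - [-1,0,123,0.004,-0.002,0]
    - [-1,0,138,0.004,-0.002,0]
    - [-1,0,149,0.004,-0.002,0]
    - [-1,0,155,0.004,-0.002,0]
    - [-1,0,156,0.004,-0.002,0]

```text
t: 43.5
eef_pos: [0.5371, -0.3164, 0.0631]
tcp_rot: [-0.0, 0.707, 0.708, -0.0]
wrist_force: [-0.5, 0.2, 0.8]
opening: 0.0878
```

```bash
python3 go.py .5367 -.3178 .0636 1.5708
```

```text
[-1.4, -0.4, -0.5] [-0.0, -0.0, 0.002] dist 1.0 t 43.5
```

Request:
step_arm:
  deltas:
    - [-1.4,-0.4,-0.5,0,0,0.002]
    - [-1.4,-0.4,-0.5,0,0,0.002]
    - [-1.4,-0.4,-0.5,0,0,0.002]

```text
t: 43.8
eef_pos: [0.537, -0.3182, 0.0643]
tcp_rot: [0.0, 0.707, 0.707, 0.0]
wrist_force: [0.4, -0.8, -0.4]
opening: 0.0879
```

Request:
step_arm:
  deltas:
    - [0,0,0,0,0,0]
    - [0,0,0,0,0,0]
    - [0,0,0,0,0,0]
    - [0,0,0,0,0,0]
    - [0,0,0,0,0,0]
    - [0,0,0,0,0,0]
    - [0,0,0,0,0,0]
  fingers: 60
  force: 25

```text
t: 44.5
eef_pos: [0.537, -0.3182, 0.0644]
tcp_rot: [0.0, 0.707, 0.707, -0.0]
wrist_force: [-1.1, -1.3, 2.0]
opening: 0.0637
```

Request:
step_arm:
  deltas:
    - [0,0,-2,0,0,0]
    - [0,0,-8,0,0,0]
    - [0,0,-18,0,0,0]
    - [0,0,-35,0,0,0]
    - [0,0,-58,0,0,0]
    - [0,0,-85,0,0,0]
    - [0,0,-112,0,0,0]
    - [0,0,-135,0,0,0]
    - [0,0,-150,0,0,0]
    - [0,0,-155,0,0,0]

```text
t: 45.5
eef_pos: [0.5377, -0.3183, 0.2221]
tcp_rot: [0.002, 0.707, 0.707, 0.0]
wrist_force: [0.8, 0.8, -2.7]
opening: 0.0637
```

```bash
python3 go.py .6073 -.0423 .21 1.5708
```

```text
[276.1, 69.3, 11.7] [0.003, 0.002, -0.001] dist 285.0 t 45.5
```

Request:
step_arm:
  deltas:
    - [8,2,0,0,0,0]
    - [26,7,0,0,0,0]
    - [56,14,0,0,0,0]
    - [90,23,0,0,0,0]
    - [124,31,0,0,0,0]
    - [158,40,0,0,0,0]
    - [192,48,0,0,0,0]
    - [222,56,0,0,0,0]
    - [248,62,0,0,0,0]
    - [266,67,0,0,0,0]

```text
t: 46.5
eef_pos: [0.6044, -0.0489, 0.2205]
tcp_rot: [0.001, 0.706, 0.708, 0.0]
wrist_force: [-0.5, 0.1, -3.0]
opening: 0.0638
```

Request:
step_arm:
  deltas:
    - [6,1,0,0,0,0]
    - [9,2,0,0,0,0]
    - [9,2,0,0,0,0]
    - [9,2,0,0,0,0]

```text
t: 46.9
eef_pos: [0.6061, -0.0413, 0.2201]
tcp_rot: [0.001, 0.707, 0.707, -0.0]
wrist_force: [-0.5, -1.2, -2.9]
opening: 0.0637
```

```bash
python3 go.py .6073 -.0423 .0514 1.5708;python3 -c "
from h import *
f=wristframe();save(f,'w17.png')"
```

```text
[-0.7, 1.1, 168.7] [0.001, 0.002, 0.001] dist 169.0 t 46.9
```

View pics/w17.png

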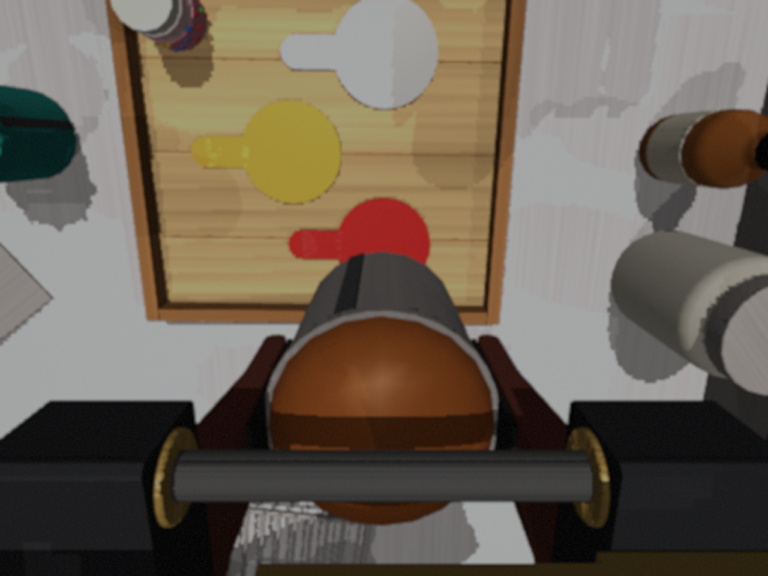

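```bash
python3 cards.py
```

```text
{'gold': [0.5404, 0.0267, 0.0351, 149, 0.33], 'silver': [0.6085, 0.0926, 0.0353, 153, 0.99], 'red': [0.6113, -0.0308, 0.0263, 133, 5.8]}
```

Request:
step_arm:
  deltas:
    - [-0.5,1,10,0,0,0]
    - [-0.5,1,30,0,0,0]
    - [-0.5,1,58,0,0,0]
    - [-0.5,1,86,0,0,0]
    - [-0.5,1,112,0,0,0]
    - [-0.5,1,134,0,0,0]
    - [-0.5,1,150,0,0,0]
    - [-0.5,1,159,0,0,0]
    - [-0.5,1,164,0,0,0]
    - [-0.5,1,166,0,0,0]

```text
t: 48.0
eef_pos: [0.6077, -0.0421, 0.0544]
tcp_rot: [0.001, 0.707, 0.707, 0.0]
wrist_force: [-1.0, -0.1, -3.4]
opening: 0.0637
```

```bash
python3 go.py .6073 -.0423 .0514 1.5708;python3 -c "
from h import *
f=wristframe();save(f,'w18.png')"
```

```text
[-0.2, -0.4, 3.0] [0.002, 0.002, 0.0] dist 3.0 t 48.0
```

View pics/w18.png

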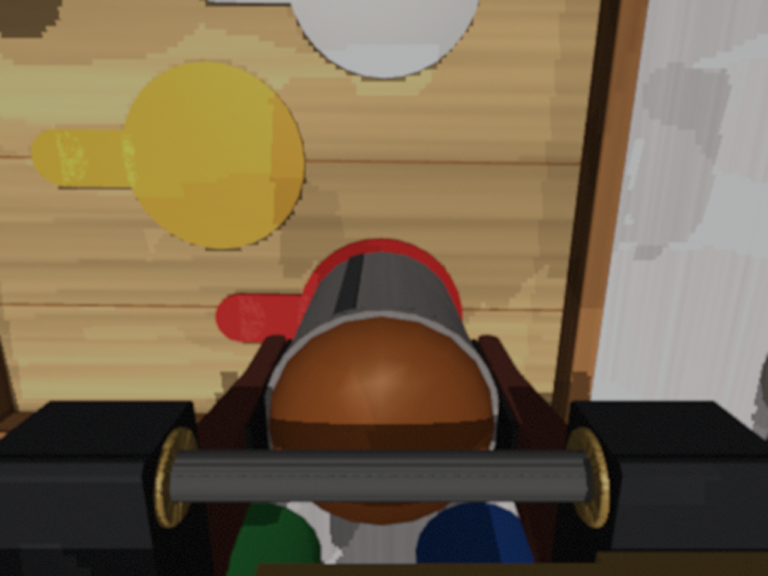

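Request:
step_arm:
  deltas:
    - [0,0,0.7,0,0,0]
    - [0,0,1.4,0,0,0]
    - [0,0,2,0,0,0]
    - [0,0,2.4,0,0,0]
    - [0,0,2.4,0,0,0]

```text
t: 48.55
eef_pos: [0.6078, -0.0421, 0.0522]
tcp_rot: [0.001, 0.707, 0.707, 0.0]
wrist_force: [0.0, -0.5, -3.9]
opening: 0.0636
```

Request:
step_arm:
  deltas:
    - [0,0,0.5,0,0,0]
    - [0,0,1,0,0,0]
    - [0,0,1.2,0,0,0]
    - [0,0,1.2,0,0,0]

```text
t: 48.95
eef_pos: [0.6078, -0.0421, 0.0515]
tcp_rot: [0.001, 0.707, 0.707, 0.0]
wrist_force: [-1.6, 0.4, 4.6]
opening: 0.0639
```

Contact; release, look, rise.

Request:
step_arm:
  deltas:
    - [0,0,0,0,0,0]
    - [0,0,0,0,0,0]
    - [0,0,0,0,0,0]
    - [0,0,0,0,0,0]
    - [0,0,0,0,0,0]
    - [0,0,0,0,0,0]
  fingers: 100

```text
t: 49.55
eef_pos: [0.6078, -0.0421, 0.0514]
tcp_rot: [0.001, 0.707, 0.707, 0.0]
wrist_force: [0.1, -0.2, -0.4]
opening: 0.0878
```

Request:
step_arm:
  deltas:
    - [0,0,-5,0,0,0]
    - [0,0,-20,0,0,0]
    - [0,0,-45,0,0,0]
    - [0,0,-75,0,0,0]
    - [0,0,-105,0,0,0]
    - [0,0,-135,0,0,0]
    - [0,0,-158,0,0,0]
    - [0,0,-165,0,0,0]

```text
t: 50.35
eef_pos: [0.6088, -0.0414, 0.2204]
tcp_rot: [0.003, 0.707, 0.707, 0.002]
wrist_force: [0.5, 0.1, -0.2]
opening: 0.0876
```

```bash
python3 go.py .5366 -.4091 .22 1.5708;python3 -c "
from h import *
f=wristframe();save(f,'w19.png')
f=grab_frame('side');save(f,'s19.png',4,(130,130,300,260))"
```

```text
[-367.7, -72.3, 0.7] [0.007, 0.002, 0.0] dist 375.0 t 50.35
```

View pics/w19.png

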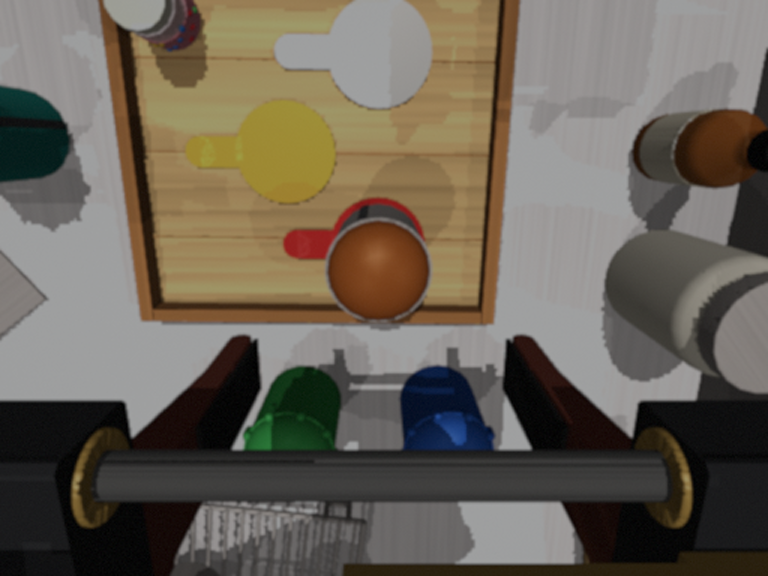

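View pics/s19.png

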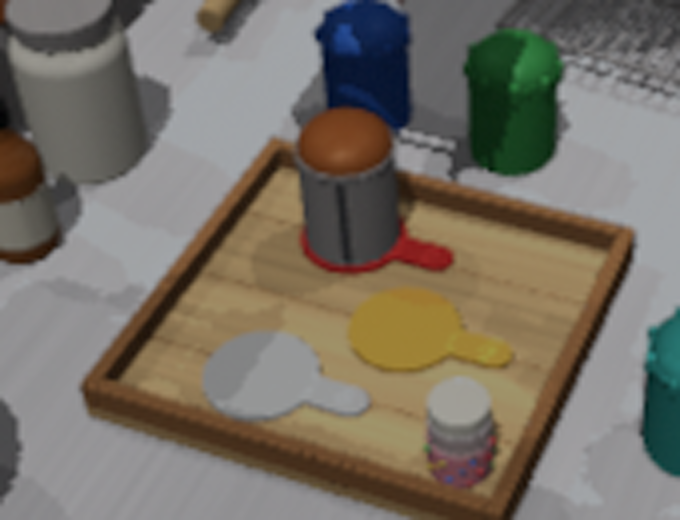

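Request:
step_arm:
  deltas:
    - [-12,-2,0,0,0,0]
    - [-48,-9,0,0,0,0]
    - [-93,-18,0,0,0,0]
    - [-138,-27,0,0,0,0]
    - [-183,-36,0,0,0,0]
    - [-228,-45,0,0,0,0]
    - [-273,-54,0,0,0,0]
    - [-315,-62,0,0,0,0]
    - [-345,-68,0,0,0,0]
    - [-363,-71,0,0.005,0.002,0]

```text
t: 51.45
eef_pos: [0.5341, -0.4087, 0.2164]
tcp_rot: [-0.001, 0.709, 0.706, -0.001]
wrist_force: [-0.2, 0.2, 0.2]
opening: 0.0878
```

Request:
step_arm:
  deltas:
    - [-3,-1,0,0,0,0]
    - [-4,-1,0,0,0,0]
    - [-4,-1,0,0,0,0]

```text
t: 51.75
eef_pos: [0.5337, -0.4108, 0.2161]
tcp_rot: [-0.002, 0.708, 0.706, -0.001]
wrist_force: [-0.2, 0.4, 0.1]
opening: 0.0879
```

```bash
python3 go.py .5366 -.4091 .0636 1.5708;python3 -c "
from h import *
f=wristframe();save(f,'w20.png')"
```

```text
[1.5, 3.4, 152.5] [-0.004, -0.001, -0.002] dist 153.0 t 51.75
```

View pics/w20.png

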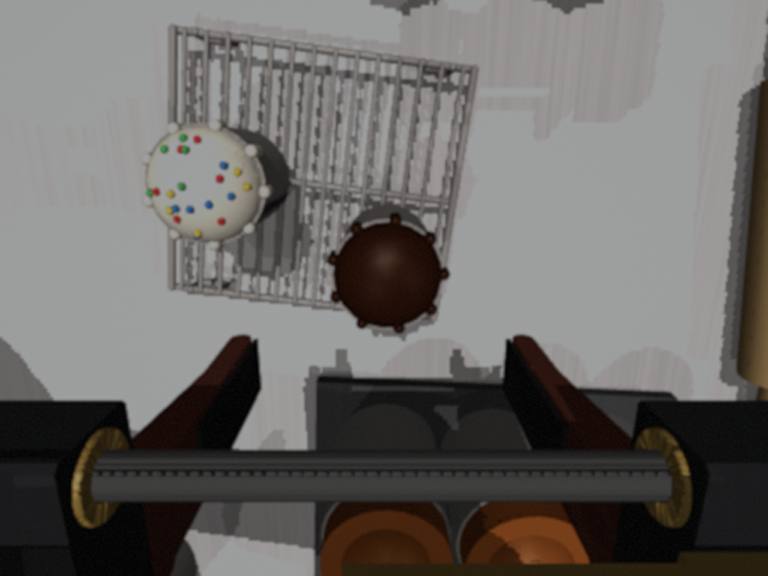

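Request:
step_arm:
  deltas:
    - [1.5,3,10,-0.004,-0.001,-0.002]
    - [1.5,3,30,-0.004,-0.001,-0.002]
    - [1.5,3,55,-0.004,-0.001,-0.002]
    - [1.5,3,80,-0.004,-0.001,-0.002]
    - [1.5,3,103,-0.004,-0.001,-0.002]
    - [1.5,3,122,-0.004,-0.001,-0.002]
    - [1.5,3,137,-0.004,-0.001,-0.002]
    - [1.5,3,147,-0.004,-0.001,-0.002]
    - [1.5,3,152,-0.004,-0.001,-0.002]
    - [1.5,3,152,-0.004,-0.001,-0.002]

```text
t: 52.8
eef_pos: [0.5365, -0.4086, 0.0641]
tcp_rot: [0.0, 0.707, 0.707, 0.0]
wrist_force: [-0.8, -0.1, 0.4]
opening: 0.0876
```

```bash
python3 go.py .5366 -.4091 .064 1.5708
```

```text
[-0.5, 0.1, 0.1] [0.001, -0.0, 0.001] dist 1.0 t 52.8
```

Request:
step_arm:
  deltas:
    - [-0.5,0,0,0,0,0]
    - [-0.5,0,0,0,0,0]
    - [-0.5,0,0,0,0,0]
    - [-0.5,0,0,0,0,0]
    - [-0.5,0,0,0,0,0]
    - [-0.5,0,0,0,0,0]
    - [-0.5,0,0,0,0,0]
    - [-0.5,0,0,0,0,0]
  fingers: 60

```text
t: 53.6
eef_pos: [0.5367, -0.4093, 0.0647]
tcp_rot: [0.0, 0.707, 0.707, 0.0]
wrist_force: [-0.9, 0.1, 5.7]
opening: 0.0638
```

Request:
step_arm:
  deltas:
    - [0,0,-2,0,0,0]
    - [0,0,-8,0,0,0]
    - [0,0,-18,0,0,0]
    - [0,0,-35,0,0,0]
    - [0,0,-58,0,0,0]
    - [0,0,-85,0,0,0]
    - [0,0,-112,0,0,0]
    - [0,0,-135,0,0,0]
    - [0,0,-150,0,0,0]
    - [0,0,-155,0,0,0]

```text
t: 54.6
eef_pos: [0.5374, -0.4095, 0.2224]
tcp_rot: [0.002, 0.707, 0.707, 0.001]
wrist_force: [0.2, -0.1, -3.8]
opening: 0.064
```

```bash
python3 go.py .61 .092 .22 1.5708
```

```text
[501.5, 73.0, 1.6] [0.004, 0.002, 0.001] dist 507.0 t 54.6
```

Request:
step_arm:
  deltas:
    - [8,1,0,0,0,0]
    - [26,4,0,0,0,0]
    - [54,8,0,0,0,0]
    - [88,13,0,0,0,0]
    - [122,18,0,0,0,0]
    - [156,23,0,0,0,0]
    - [190,28,0,0,0,0]
    - [224,33,0,0,0,0]
    - [258,38,0,0,0,0]
    - [292,43,0,0,0,0]

```text
t: 55.6
eef_pos: [0.5791, -0.1141, 0.2208]
tcp_rot: [0.001, 0.706, 0.708, 0.0]
wrist_force: [-0.1, 0.0, -3.3]
opening: 0.0638
```

```bash
python3 go.py .61 .092 .22 1.5708
```

```text
[206.0, 31.4, 0.6] [0.002, 0.001, 0.003] dist 208.0 t 55.6
```

Request:
step_arm:
  deltas:
    - [34,5,0,0,0,0]
    - [68,10,0,0,0,0]
    - [102,15,0,0,0,0]
    - [136,21,0,0,0,0]
    - [165,25,0,0,0,0]
    - [187,28,0,0,0,0]
    - [200,30,0,0,0,0.003]
    - [206,31,0,0,0,0.003]
    - [206,31,0,0,0,0.003]
    - [206,31,0,0,0,0.003]

```text
t: 56.6
eef_pos: [0.6095, 0.0907, 0.2203]
tcp_rot: [0.001, 0.708, 0.706, -0.0]
wrist_force: [0.3, -1.0, -3.5]
opening: 0.0639
```

```bash
python3 go.py .61 .092 .0545 1.5708
```

```text
[1.7, 0.3, 165.8] [0.001, 0.002, -0.002] dist 166.0 t 56.6
```

Request:
step_arm:
  deltas:
    - [1.5,0.5,10,0,0,-0.002]
    - [1.5,0.5,30,0,0,-0.002]
    - [1.5,0.5,58,0,0,-0.002]
    - [1.5,0.5,86,0,0,-0.002]
    - [1.5,0.5,112,0,0,-0.002]
    - [1.5,0.5,134,0,0,-0.002]
    - [1.5,0.5,150,0,0,-0.002]
    - [1.5,0.5,159,0,0,-0.002]
    - [1.5,0.5,164,0,0,-0.002]
    - [1.5,0.5,165,0,0,-0.002]

```text
t: 57.6
eef_pos: [0.6104, 0.0917, 0.0553]
tcp_rot: [0.001, 0.707, 0.707, -0.0]
wrist_force: [-0.1, -0.6, -3.7]
opening: 0.0636
```

```bash
python3 go.py .61 .092 .0517 1.5708;python3 -c "
from h import *
f=wristframe();save(f,'w21.png')"
```

```text
[0.3, -0.4, 3.6] [0.001, 0.002, 0.0] dist 4.0 t 57.6
```

View pics/w21.png

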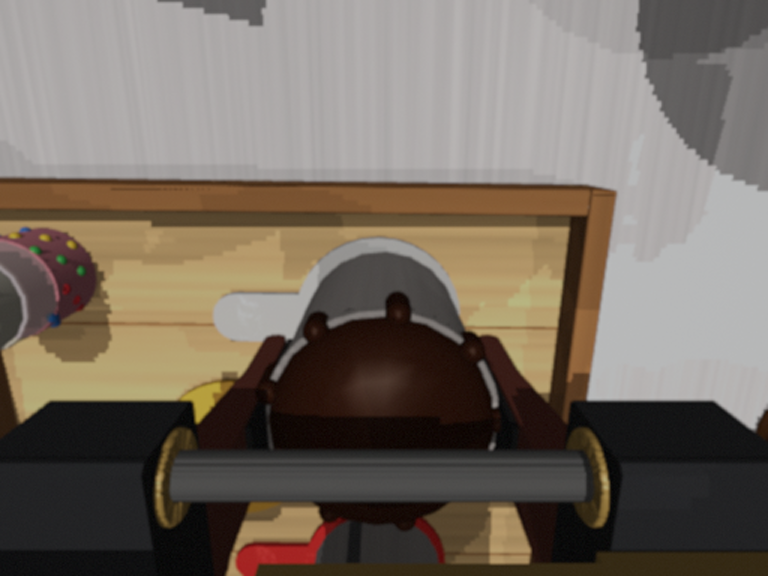

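```bash
python3 -c "
import cv2
a=cv2.imread('pics/w21.png')[220:360,270:490];b=cv2.imread('pics/w6.png')[220:360,270:490]
import numpy as np
cv2.imwrite('pics/c21.png',cv2.resize(np.hstack([a,b]),None,fx=1.8,fy=1.8,interpolation=2))"
```

```text
(no output)
```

View pics/c21.png

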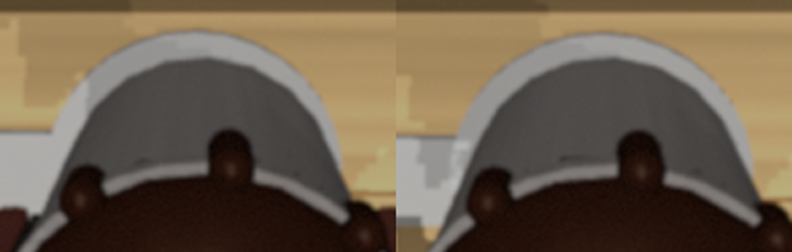

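Request:
step_arm:
  deltas:
    - [0,-1,0.7,0,0,0]
    - [0,-1.2,1.4,0,0,0]
    - [0,-1.2,2.2,0,0,0]
    - [0,-1.2,2.8,0,0,0]
    - [0,-1.2,2.8,0,0,0]

```text
t: 58.15
eef_pos: [0.6094, 0.0918, 0.0529]
tcp_rot: [0.001, 0.707, 0.707, -0.0]
wrist_force: [0.0, -0.5, -3.5]
opening: 0.0637
```

Request:
step_arm:
  deltas:
    - [0,0,0.5,0,0,0]
    - [0,0,1,0,0,0]
    - [0,0,1.2,0,0,0]
    - [0,0,1.2,0,0,0]

```text
t: 58.55
eef_pos: [0.6094, 0.0918, 0.0518]
tcp_rot: [0.001, 0.707, 0.707, -0.0]
wrist_force: [0.6, -0.6, -1.7]
opening: 0.0637
```

Request:
step_arm:
  deltas:
    - [0,0,0.3,0,0,0]
    - [0,0,0.5,0,0,0]
    - [0,0,0.5,0,0,0]

```text
t: 58.85
eef_pos: [0.6094, 0.0917, 0.0517]
tcp_rot: [0.002, 0.707, 0.707, -0.0]
wrist_force: [-3.6, -1.0, 4.9]
opening: 0.0635
```

Request:
step_arm:
  deltas:
    - [0,0,0,0,0,0]
    - [0,0,0,0,0,0]
    - [0,0,0,0,0,0]
    - [0,0,0,0,0,0]
    - [0,0,0,0,0,0]
    - [0,0,0,0,0,0]
  fingers: 100

```text
t: 59.45
eef_pos: [0.6094, 0.0918, 0.0517]
tcp_rot: [0.002, 0.707, 0.707, -0.0]
wrist_force: [-0.6, -0.1, -0.1]
opening: 0.0879
```

Request:
step_arm:
  deltas:
    - [0,0,-5,0,0,0]
    - [0,0,-20,0,0,0]
    - [0,0,-45,0,0,0]
    - [0,0,-75,0,0,0]
    - [0,0,-105,0,0,0]
    - [0,0,-135,0,0,0]
    - [0,0,-158,0,0,0]
    - [0,0,-165,0,0,0]

```text
t: 60.25
eef_pos: [0.6103, 0.0929, 0.2207]
tcp_rot: [0.003, 0.707, 0.707, 0.002]
wrist_force: [-0.6, 0.1, -0.5]
opening: 0.0881
```

```bash
python3 go.py .4357 -.3565 .22 0;python3 -c "
from h import *
f=wristframe();save(f,'w22.png')"
```

```text
[-449.4, -174.6, 0.1] [0.007, -0.005, 1.571] dist 482.0 t 60.25
```

View pics/w22.png

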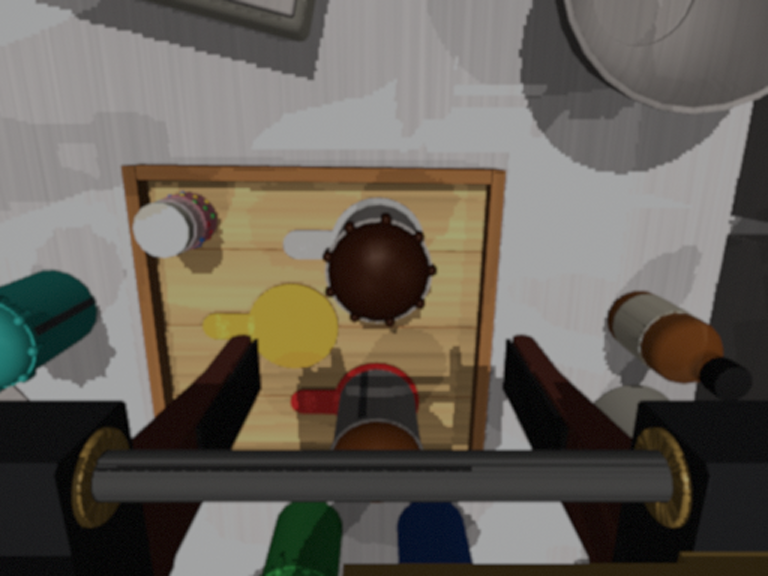

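Request:
step_arm:
  deltas:
    - [-10,-4,0,0,0,0.05]
    - [-34,-13,0,0,0,0.15]
    - [-66,-26,0,0,0,0.27]
    - [-100,-39,0,0,0,0.39]
    - [-134,-52,0,0,0,0.51]
    - [-168,-65,0,0,0,0.63]
    - [-202,-78,0,0,0,0.75]
    - [-236,-92,0,0,0,0.87]
    - [-270,-105,0,0,0,0.99]
    - [-304,-118,0,0,0,1.11]

```text
t: 61.3
eef_pos: [0.4901, -0.2131, 0.2187]
tcp_rot: [0.001, 0.974, 0.224, 0.002]
wrist_force: [0.5, 0.3, -0.3]
opening: 0.0879
```

```bash
python3 go.py .4357 -.3565 .22 0
```

```text
[-111.6, 105.2, -1.4] [0.002, -0.005, 0.453] dist 153.0 t 61.3
```

Request:
step_arm:
  deltas:
    - [-23,21,0,0,0,0.1]
    - [-46,43,0,0,0,0.2]
    - [-69,65,0,0,0,0.3]
    - [-90,85,0,0,0,0.4]
    - [-104,98,0,0,0,0.45]
    - [-111,104,0,0,-0.004,0.453]
    - [-111.5,105,0,0,-0.004,0.453]
    - [-111.5,105,0,0,-0.004,0.453]

```text
t: 62.1
eef_pos: [0.4362, -0.3551, 0.2183]
tcp_rot: [0.001, 1.0, 0.001, 0.001]
wrist_force: [-0.1, 1.5, -0.3]
opening: 0.0882
```

```bash
python3 go.py .4357 -.3565 .0636 0
```

```text
[-0.7, 1.2, 154.7] [0.001, -0.001, 0.002] dist 155.0 t 62.1
```

Request:
step_arm:
  deltas:
    - [-0.5,1,10,0,0,0.002]
    - [-0.5,1,30,0,0,0.002]
    - [-0.5,1,55,0,0,0.002]
    - [-0.5,1,80,0,0,0.002]
    - [-0.5,1,103,0,0,0.002]
    - [-0.5,1,123,0,0,0.002]
    - [-0.5,1,138,0,0,0.002]
    - [-0.5,1,148,0,0,0.002]
    - [-0.5,1,154,0,0,0.002]
    - [-0.5,1,154,0,0,0.002]

```text
t: 63.1
eef_pos: [0.4359, -0.3557, 0.0637]
tcp_rot: [0.0, 1.0, 0.0, 0.0]
wrist_force: [0.4, -0.3, 0.5]
opening: 0.0879
```

```bash
python3 go.py .4357 -.3565 .0636 0;python3 -c "
from h import *
f=wristframe();save(f,'w23.png')"
```

```text
[-0.2, 0.8, 0.1] [0.0, -0.0, 0.001] dist 1.0 t 63.1
```

View pics/w23.png

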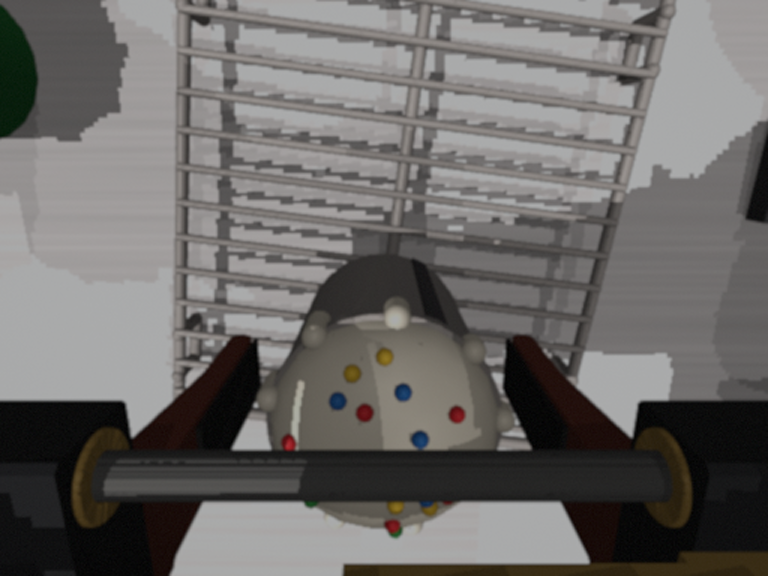

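Request:
step_arm:
  deltas:
    - [0,0.8,-0.4,0,0,0]
    - [0,0.8,-0.4,0,0,0]
    - [0,0.8,-0.4,0,0,0]
    - [0,0.8,-0.4,0,0,0]
    - [0,0.8,-0.4,0,0,0]
    - [0,0.8,-0.4,0,0,0]
    - [0,0.8,-0.4,0,0,0]
    - [0,0.8,-0.4,0,0,0]
  fingers: 60

```text
t: 63.95
eef_pos: [0.4363, -0.3569, 0.0653]
tcp_rot: [0.001, 1.0, 0.0, 0.001]
wrist_force: [-0.8, 1.0, 6.0]
opening: 0.0636
```

Request:
step_arm:
  deltas:
    - [0,0,-2,0,0,0]
    - [0,0,-8,0,0,0]
    - [0,0,-18,0,0,0]
    - [0,0,-35,0,0,0]
    - [0,0,-58,0,0,0]
    - [0,0,-85,0,0,0]
    - [0,0,-112,0,0,0]
    - [0,0,-135,0,0,0]
    - [0,0,-150,0,0,0]
    - [0,0,-155,0,0,0]

```text
t: 64.95
eef_pos: [0.4367, -0.3571, 0.2226]
tcp_rot: [0.002, 1.0, 0.0, 0.002]
wrist_force: [1.0, -0.5, -3.6]
opening: 0.0634
```

```bash
python3 go.py .5397 .0272 .22 0
```

```text
[103.2, -384.2, 1.7] [0.003, -0.004, 0.001] dist 398.0 t 64.95
```

Request:
step_arm:
  deltas:
    - [2,-6,0,0,0,0]
    - [6,-22,0,0,0,0]
    - [13,-48,0,0,0,0]
    - [21,-80,0,0,0,0]
    - [30,-112,0,0,0,0]
    - [39,-145,0,0,0,0]
    - [48,-178,0,0,0,0]
    - [57,-211,0,0,0,0]
    - [66,-244,0,0,0,0]
    - [74,-276,0,0,0,0]

```text
t: 65.95
eef_pos: [0.5099, -0.0778, 0.221]
tcp_rot: [0.001, 1.0, 0.001, 0.001]
wrist_force: [0.3, 1.2, -4.1]
opening: 0.0636
```

```bash
python3 go.py .540 .0272 .22 0
```

```text
[30.3, -104.9, 0.8] [0.003, -0.002, 0.002] dist 109.0 t 65.95
```

Request:
step_arm:
  deltas:
    - [8,-28,0,0,0,0]
    - [15,-54,0,0,0,0]
    - [22,-76,0,0,0,0]
    - [27,-92,0,0,0,0.002]
    - [30,-101,0,0,0,0.002]
    - [30,-105,0,0,0,0.002]
    - [30,-105,0,0,0,0.002]
    - [30,-105,0,0,0,0.002]

```text
t: 66.75
eef_pos: [0.5393, 0.0264, 0.2206]
tcp_rot: [0.002, 1.0, -0.0, 0.001]
wrist_force: [-0.4, -0.2, -4.5]
opening: 0.0632
```

```bash
python3 go.py .540 .0272 .0555 0;python3 -c "
from h import *
f=wristframe();save(f,'w24.png')"
```

```text
[0.5, -1.4, 165.1] [0.003, -0.002, -0.001] dist 165.0 t 66.75
```

View pics/w24.png

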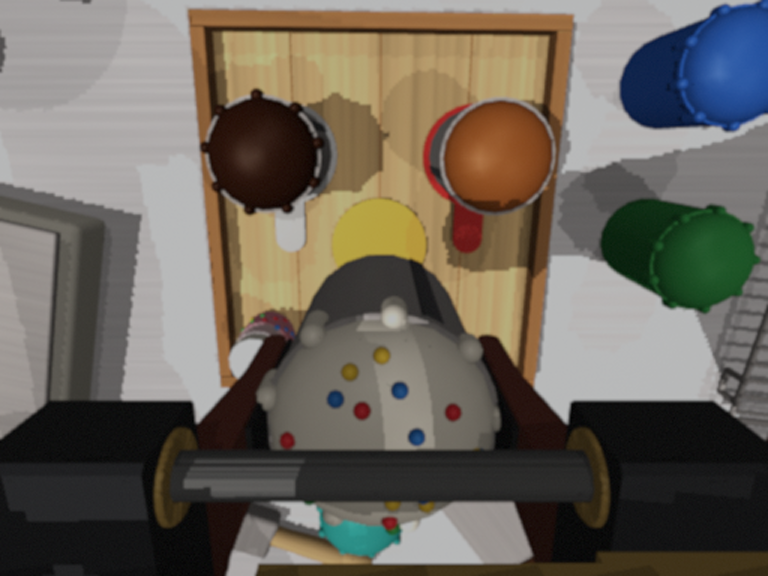

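Request:
step_arm:
  deltas:
    - [0.5,-1,10,0,0,0]
    - [0.5,-1,30,0,0,0]
    - [0.5,-1,58,0,0,0]
    - [0.5,-1,86,0,0,0]
    - [0.5,-1,112,0,0,0]
    - [0.5,-1,134,0,0,0]
    - [0.5,-1,150,0,0,0]
    - [0.5,-1,159,0,0,0]
    - [0.5,-1,164,0,0,0]
    - [0.5,-1,165,0,0,0]

```text
t: 67.8
eef_pos: [0.5402, 0.0265, 0.0554]
tcp_rot: [0.002, 1.0, -0.001, 0.001]
wrist_force: [-0.9, -0.1, -4.3]
opening: 0.0635
```

```bash
python3 go.py .540 .0272 .0523 0;python3 -c "
from h import *
f=wristframe();save(f,'w25.png')
import cv2
a=cv2.imread('pics/w25.png')[200:480,230:530];cv2.imwrite('pics/c25.png',cv2.resize(a,None,fx=2,fy=2))"
```

```text
[-0.2, -0.7, 3.1] [0.003, -0.002, -0.001] dist 3.0 t 67.8
```

View pics/c25.png

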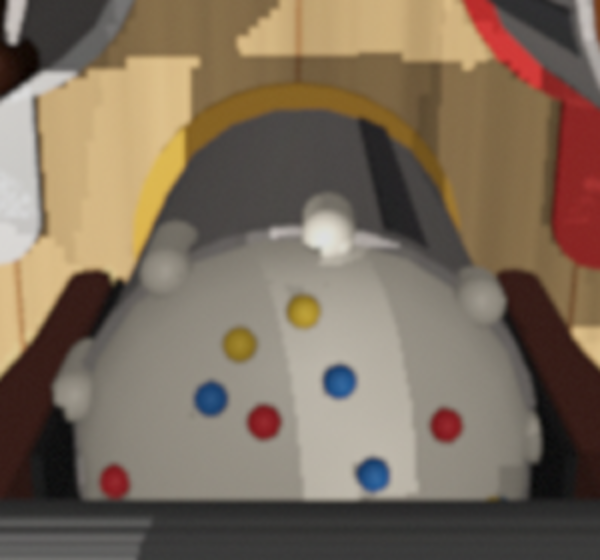

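Request:
step_arm:
  deltas:
    - [0,-0.8,0.7,0,0,0]
    - [0,-0.8,1.4,0,0,0]
    - [0,-0.8,2.1,0,0,0]
    - [0,-0.8,2.5,0,0,0]
    - [0,-0.8,2.5,0,0,0]

```text
t: 68.35
eef_pos: [0.5405, 0.0273, 0.0533]
tcp_rot: [0.002, 1.0, -0.001, 0.001]
wrist_force: [0.4, -0.1, -3.5]
opening: 0.0637
```

Request:
step_arm:
  deltas:
    - [0,0,0.4,0,0,0]
    - [0,0,0.8,0,0,0]
    - [0,0,1.1,0,0,0]
    - [0,0,1.1,0,0,0]

```text
t: 68.75
eef_pos: [0.5405, 0.0273, 0.0523]
tcp_rot: [0.002, 1.0, -0.001, 0.001]
wrist_force: [-0.3, 0.4, -2.0]
opening: 0.064
```

Request:
step_arm:
  deltas:
    - [0,0,0.3,0,0,0]
    - [0,0,0.5,0,0,0]
    - [0,0,0.5,0,0,0]

```text
t: 69.05
eef_pos: [0.5406, 0.0273, 0.0523]
tcp_rot: [0.002, 1.0, -0.001, 0.001]
wrist_force: [-3.5, -1.1, 5.8]
opening: 0.0639
```

Request:
step_arm:
  deltas:
    - [0,0,0,0,0,0]
    - [0,0,0,0,0,0]
    - [0,0,0,0,0,0]
    - [0,0,0,0,0,0]
    - [0,0,0,0,0,0]
    - [0,0,0,0,0,0]
  fingers: 100

```text
t: 69.65
eef_pos: [0.5406, 0.0273, 0.0523]
tcp_rot: [0.002, 1.0, -0.001, 0.001]
wrist_force: [0.1, -0.4, 1.0]
opening: 0.0875
```

Request:
step_arm:
  deltas:
    - [0,0,-5,0,0,0]
    - [0,0,-20,0,0,0]
    - [0,0,-45,0,0,0]
    - [0,0,-75,0,0,0]
    - [0,0,-110,0,0,0]
    - [0,0,-150,0,0,0]
    - [0,0,-190,0,0,0]
    - [-20,0,-225,0,0,0]
    - [-40,0,-245,0,0,0]
    - [-50,0,-250,0,0,0]

```text
t: 70.65
eef_pos: [0.4896, 0.0289, 0.3057]
tcp_rot: [0.002, 1.0, -0.0, 0.004]
wrist_force: [0.4, 0.1, -0.4]
opening: 0.0876
```

```bash
python3 -c "
from h import *
f=wristframe();save(f,'w26.png')
for nm,x,y in [('iced',.54,.027),('choc',.609,.092),('plain',.6073,-.042)]:
    P=band(f,x,y,.045,.098,.115);lo,hi=np.percentile(P,[2,98],axis=0);print(nm,((lo+hi)/2).round(4),(hi-lo).round(3))
f=grab_frame('side');save(f,'s26.png')
f=grab_frame('top');save(f,'t26.png')"
```

```text
iced [0.5408 0.0263 0.1056] [0.055 0.055 0.014]
choc [0.6078 0.0918 0.1053] [0.054 0.054 0.014]
plain [ 0.6064 -0.0407  0.1055] [0.054 0.053 0.014]
```

View pics/w26.png

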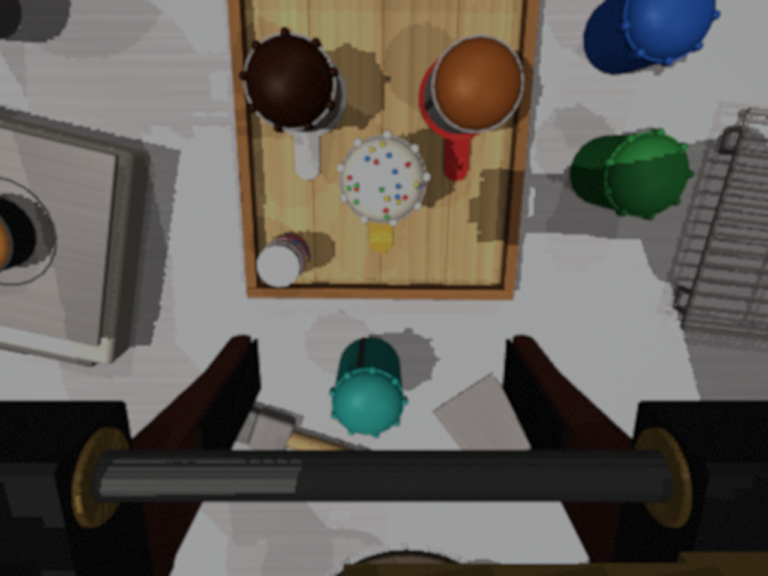

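View pics/s26.png

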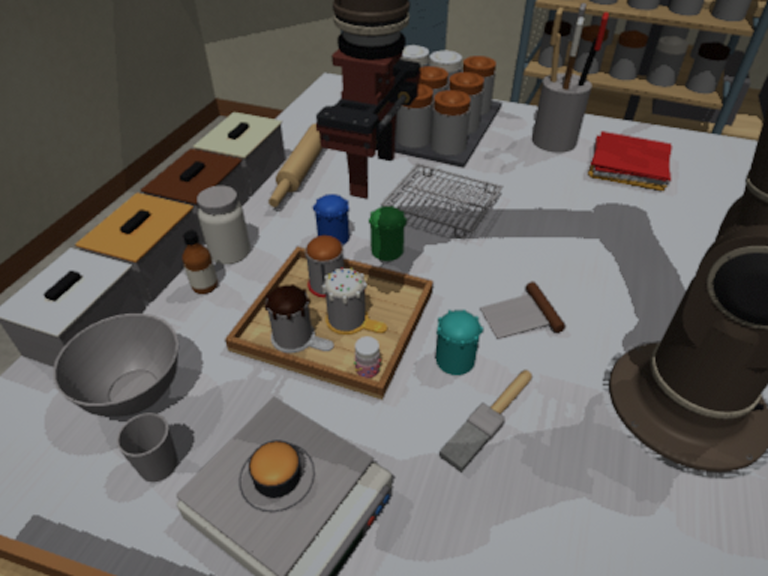

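Request:
step_arm:
  deltas:
    - [0,0,0,0,0,0]
    - [0,0,0,0,0,0]
    - [0,0,0,0,0,0]

```text
t: 71.1
eef_pos: [0.4897, 0.028, 0.3012]
tcp_rot: [0.002, 1.0, -0.001, 0.001]
wrist_force: [0.6, -0.1, -0.3]
opening: 0.0878
```

```bash
python3 -c "
from h import *
print(finish_job(),state()['t'])"
```

```text
the job is handed in; nothing more can be done
the job is handed in; nothing more can be done
```

The job is handed in, at about 71 s of the 144 s allowed. I moved all three cakes to the cooling rack and set the bun on the scale. Then I put each cake back on its own card: plain on red, chocolate on silver, iced on gold.

- **Cakes:** the last wrist image puts each cake upright and within about 1 mm of where it started. I set the chocolate cake about 1 mm from its starting place, because the card's visible rim had looked slightly uneven.
- **Bun:** measured at about (0.497, 0.344) against a ring centre of about (0.497, 0.3445), so it stands in the middle of the platform.
- **Jar and look-alikes:** they look undisturbed in the last wrist and side images. I did not re-measure the jar.
- **Forces:** wrist readings at set-down and release stayed below about 7 N. The gripper was well clear of everything at hand-in.
- **Disagreements:** the cameras and the arm's own readings differed by 1 to 2.5 mm, most for the silver card and the ring. I settled these by averaging or by close views, and no final check failed.

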